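# Slide the balance weights home into their graded wells

### The arm

A 7-joint arm with a two-finger parallel gripper is mounted at the origin on the work surface. World frame = base frame: x ahead of the robot, y to its left, z up, the work surface at z = 0. Lengths are in m, angles in rad, forces in N, time in s.
With the tool pointing down it reaches from about 0.425 to 0.875 m from the base axis. Payload 4.7 kg.
Tool frame: the origin (TCP) lies between the finger pads; the fingertips stand 14 mm ahead of it and the grasp point (between the pads) lies 5 mm behind it; z points along the fingers, y is the line along which they close (so a half turn about z gives the same grasp; the last joint's range is limited). The gripper opens to 87 mm and grips with 3 to 60 N. Pads are 19 mm wide; open, the fingers measure 117 mm over their backs; the gripper's body (75 mm by 190 mm) begins 51 mm behind the grasp point.
Start: joints at [-1.236, 0.321, -0.07, 1.45, 0.023, 1.371, -0.057], TCP at [0.205, 0.617, 0.237] pointing down, gripper open.
Joint ranges: [-2.86, 2.86], [-0.3, 2.09], [-1.38, 1.24], [0.06, 2.45], [-1.56, 4.7], [0.09, 2.05], [-2.69, 2.69]. Speed limits (rad/s): [2.57, 2.57, 3.14, 3.14, 3.14, 3.14, 3.14].

### API

Orientations are given as a rotation vector (axis times angle).
In Python, from bench import ctrl gives the robot as it stands.
- The arm moves only by the tool step_arm, never from a script. Its argument "commands" is a list of rows, each an object with "travel": the shift along the tool's x, y, z in m, a list of three; "turn": the turn, a rotation vector about the tool's x, y, z in degrees, a list of three. A call has 1 to 5 rows; each row is the pose to reach, as a shift and turn from the pose commanded when the call began, along the tool's axes at that moment; what a row does not reach only later rows make up. A row lasts 1/10 s, in which the tool goes at most 50 mm and 8.59 degrees, less where a joint would pass 70% of its speed; a pose out of reach is approached as far as the arm can. A call with a gripper value outside its range is refused whole. "gripper" is the opening, from 0 (shut) to 1 (fully open), set as the call begins (left out, the last holds). The fingers move at their own pace and stop on an object; "force" is the grip in N (left out, the last holds). Time passes only in rows, so rows that repeat a pose let the fingers close. It gives the time, the measured TCP pose, the force, the opening and the grip force at its end, in the units of the state.
- ctrl.get_state(): the state, without advancing time (a new reading comes with each control period).
- ctrl.get_image(name): name is "scene" or "side" or "wrist"; returns the picture (400x640x3 uint8, red, green, blue); there is no depth.
- ctrl.camera_model(name): a dict with "fx", "fy", "cx", "cy" (pixels), "R" (3x3) and "t" (3): a world point X has camera coordinates R X + t; the wrist camera has in their place "T_tool_cam" (4x4, takes a point from camera to tool coordinates, whose origin is the TCP and whose axes are the flange's). Camera axes: x right, y down, z forward; pixel columns grow to the right and rows downward; lengths in m; the calibration is good to about 2 mm. A picture is of the moment at which its call begins: read the wrist's pose just before it. camera_model takes no time and is no camera call.
- ctrl.close_job(): hands the job in; it is judged then, once.
The state is a dict: "time": time; "joint_positions": joint angles; "qd": joint speeds; "joint_torque": joint torques, N m; "position": TCP position; "tool_rot": TCP orientation; "ft_force": force on the tool from outside, world axes, zero at the start; "torque": the same for the moment, N m; "grip_width": opening from 0.0 (shut) to 1.0 (fully open); "grip_force": force on a finger pad.
Only numpy, scipy, OpenCV 4.12 (cv2) and the standard library are available. Lean on these libraries where they do the work, as an engineer would, in place of code of your own. Each camera call takes 0.05 s, during which the arm holds its last target. There are 200 camera calls.

### The job

Put the three loose brass weights back into the weight board, each into the well of its own diameter, standing upright and fully down. Slide them along the deck into the wells rather than picking them up: they must never be lifted off the board or knocked over. Leave the stopper and the jar on the deck, the weight that is already home and everything else on the bench where they are.

Things in the scene. Friction and masses are not known exactly. Their poses are not given: they have to be found in the camera images.
- board: fixed hardwood board on the bench, 290 mm (x, away from the robot) by 360 mm (y, left) by 26 mm high. Origin: centre of its underside. Five graded wells in a row along y at x = +95 mm; the rest is plain rimless deck on which weights slide. A weight pushed over a well wider than itself drops in; it passes over narrower ones. Position and yaw vary
- board_hole0 (a point): centre of the mouth of round well 1 of 5 (from the left), level with the deck top; the well is 26.5 mm in diameter with a 1.5 mm chamfer, 6 mm deep, blind, and made for the 24 mm weight (2.5 mm slack). Holds the 24 mm weight already. At board y = +118 mm
- board_hole1 (a point): centre of the mouth of round well 2 of 5 (from the left), level with the deck top; the well is 32.5 mm in diameter with a 1.5 mm chamfer, 6 mm deep, blind, and made for the 30 mm weight (2.5 mm slack). Empty. At board y = +67 mm
- board_hole2 (a point): centre of the mouth of round well 3 of 5 (from the left), level with the deck top; the well is 38.5 mm in diameter with a 1.5 mm chamfer, 6 mm deep, blind, and made for the 36 mm weight (2.5 mm slack). Empty. At board y = +10 mm
- board_hole3 (a point): centre of the mouth of round well 4 of 5 (from the left), level with the deck top; the well is 44.5 mm in diameter with a 1.5 mm chamfer, 6 mm deep, blind, and made for the 42 mm weight (2.5 mm slack). Empty. At board y = -53 mm
- board_hole4 (a point): centre of the mouth of round well 5 of 5 (from the left), level with the deck top; the well is 50.5 mm in diameter with a 1.5 mm chamfer, 6 mm deep, blind, and made for the 48 mm weight (2.5 mm slack). Empty, and stays empty: its weight is standing on the balance. At board y = -122 mm
- weight24: the smallest brass weight, 24 mm in diameter, same shape and height as the others, about 55 g, already home in the leftmost well. Origin: centre of its underside. Leave it there
- weight30: loose turned-brass balance weight: round body 30 mm in diameter and 14 mm high with a small knob on top, 12 mm across (total height 24 mm), about 85 g. Origin: centre of its underside, z up. Starts standing on the deck before the wells; the three loose weights swap places. Slides with friction about 0.6. Pushed to its own well it tips in some 6 mm short of centre and may lean on the near rim: push on a few mm until it drops level
- weight36: loose turned-brass balance weight: round body 36 mm in diameter and 14 mm high with a small knob on top, 12 mm across (total height 24 mm), about 120 g. Origin: centre of its underside, z up. Starts standing on the deck before the wells; the three loose weights swap places. Slides with friction about 0.6. Pushed to its own well it tips in some 6 mm short of centre and may lean on the near rim: push on a few mm until it drops level
- weight42: loose turned-brass balance weight: round body 42 mm in diameter and 14 mm high with a small knob on top, 12 mm across (total height 24 mm), about 165 g. Origin: centre of its underside, z up. Starts standing on the deck before the wells; the three loose weights swap places. Slides with friction about 0.6. Pushed to its own well it tips in some 6 mm short of centre and may lean on the near rim: push on a few mm until it drops level
- stopper: loose black rubber stopper standing on the deck between the weights and the wells, tapered, 32 mm across the base, 28 mm high. Origin: centre of its underside. Not to be moved
- jar: loose small amber glass jar with a black cap standing on the deck between the weights and the wells, 34 mm in diameter (cap included), 48 mm high. Origin: centre of its underside. Not to be moved
- cup: clear plastic cup on the bench left of the board, 92 mm across the rim, 100 mm high, origin under its centre. Not to be moved
- beaker: glass beaker on the bench right of the board, 70 mm across, 90 mm high, origin under its centre. Not to be moved
- reagent: amber reagent bottle on the bench right of the board, 60 mm across, 130 mm high, origin under its centre. Not to be moved
- dropper: dropper pipette with a black bulb lying on the paper towel left of the board, 130 mm long, lying along its x, bulb to -x; origin on its underside 40 mm from the bulb's end. Not to be moved

How it is judged:
By the outcome, as a careful person would: the job done as asked, in the order asked, and still so for the second after the job is handed in, with the robot touching nothing.
It also fails if it takes over 72 s, if anything falls off the work surface, if the arm or the gripper's body presses on something with over 40 N, if the wrist force passes 120 N, or if a joint passes its speed limit or range.

## Working session

There is one attempt and no reset: what is moved stays moved. The work goes in short steps, Python scripts to look and compute and a tool call to move; the robot and the scene stay as the last step left them, time stands still between calls to the robot, and variables do not carry over. Pictures are saved under pics/ and viewed, at most 10 in all, crops included, and the job is handed in when it is done.

Besides the shell and the picture viewer there is one more tool, called after ">>>" by a JSON object that holds its "name" and its "arguments", one argument or row to a line. step_arm: Moves the arm, as the interface text tells. Its arguments: {"type":"object","properties":{"commands":{"type":"array"},"gripper":{"type":"number"},"force":{"type":"number"}},"required":["commands"]}

```bash
mkdir -p pics; ls; python3 - <<'E'
from bench import ctrl
import cv2,numpy as np
s=ctrl.get_state();print(s['time'],s['position'],s['tool_rot'])
for n in ['scene','side']:
    im=ctrl.get_image(n);cv2.imwrite(f'pics/{n}0.png',im[:,:,::-1]);m=ctrl.camera_model(n);print(n,m)
print(ctrl.camera_model('wrist'))
a=cv2.imread('pics/scene0.png');
E
```

```text
pics
0.0 [0.20485118 0.61632104 0.23547938] [-5.01689465e-01 -3.10109278e+00  2.92945807e-03]
scene {'fx': 497.15642482202236, 'fy': 497.15642482202236, 'cx': 313.41710047823744, 'cy': 197.4611271600028, 'R': array([[ 0.39806825,  0.91733853, -0.00562959],
       [ 0.54506114, -0.24145001, -0.80287623],
       [-0.73786857,  0.31653107, -0.59611917]]), 't': array([-0.23853205, -0.25542171,  1.99016411])}
side {'fx': 402.0374975511889, 'fy': 402.0374975511889, 'cx': 325.6248993659298, 'cy': 197.67400315468865, 'R': array([[-0.99288456, -0.11773771,  0.01783492],
       [-0.08416024,  0.5878468 , -0.80458262],
       [ 0.08424552, -0.80035865, -0.59357284]]), 't': array([0.56676899, 0.09701574, 1.01653799])}
{'fx': 286.57792186422154, 'fy': 286.57792186422154, 'cx': 323.0499392056422, 'cy': 200.36167550245182, 'T_tool_cam': array([[ 5.09532161e-04, -9.56535479e-01, -2.91615532e-01,
         8.01057764e-02],
       [ 9.99999865e-01,  5.16178534e-04,  5.41432457e-05,
        -3.04375399e-04],
       [ 9.87357421e-05, -2.91615520e-01,  9.56535613e-01,
        -1.48146507e-01],
       [ 0.00000000e+00,  0.00000000e+00,  0.00000000e+00,
         1.00000000e+00]])}
```

View pics/scene0.png

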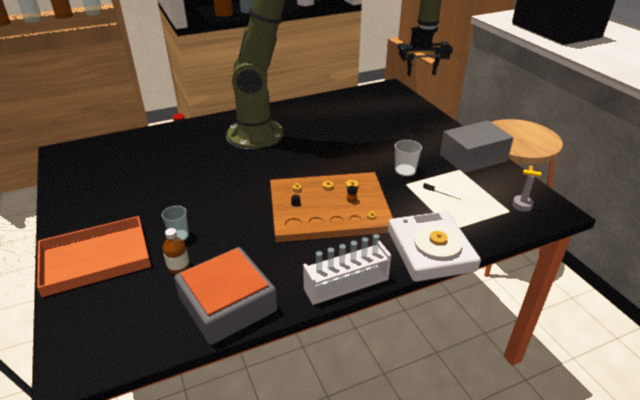

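View pics/side0.png

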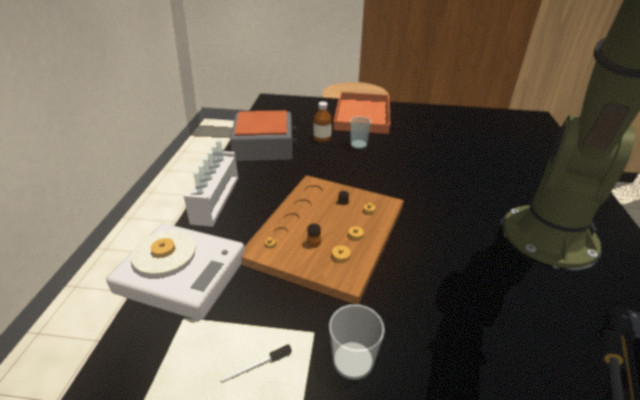

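The scene and side views show three weights near the robot's edge, with the stopper and jar in the middle and the wells at the far side. In the side view, the stopper is at about (343,197) and the jar at (314,236). The loose weights are at about (369,208), (356,232) and (341,253). I'll crop the side view larger for a first fit.

```bash
cat > h.py <<'E'
import numpy as np,cv2
from bench import ctrl
from scipy.spatial.transform import Rotation as Ro
def ray(cam,uv,st=None):
    m=ctrl.camera_model(cam)
    d=np.array([(uv[0]-m['cx'])/m['fx'],(uv[1]-m['cy'])/m['fy'],1.])
    if cam=='wrist':
        T=m['T_tool_cam'];R=Ro.from_rotvec(st['tool_rot']).as_matrix()
        return R@T[:3,3]+np.array(st['position']),R@T[:3,:3]@d
    return -m['R'].T@m['t'],m['R'].T@d
def on(cam,uv,z,st=None):
    o,d=ray(cam,uv,st);return o+d*(z-o[2])/d[2]
def proj(cam,X,st=None):
    m=ctrl.camera_model(cam);X=np.array(X,float)
    if cam=='wrist':
        T=m['T_tool_cam'];R=Ro.from_rotvec(st['tool_rot']).as_matrix()
        p=T[:3,:3].T@(R.T@(X-np.array(st['position']))-T[:3,3])
    else:p=m['R']@X+m['t']
    return np.array([m['fx']*p[0]/p[2]+m['cx'],m['fy']*p[1]/p[2]+m['cy']])
E
python3 - <<'E'
from h import *
for n,uv,z in [('c1',(309,178),.026),('c2',(404,200),.026),('c3',(358,294),.026),('c4',(246,257),.026),('wA',(369,207),.05),('wB',(356,230),.05),('wC',(341,250),.05),('stop',(343,203),.026),('jar',(314,244),.026),('w24',(269,241),.044)]:
    print(n,on('side',uv,z).round(3))
s=ctrl.get_state();R=Ro.from_rotvec(s['tool_rot']).as_matrix();print(R.round(3))
a=cv2.imread('pics/side0.png')[165:305,235:415]
cv2.imwrite('pics/sidecrop.png',cv2.resize(a,None,fx=4.2,fy=4.2,interpolation=cv2.INTER_CUBIC))
E
```

```text
c1 [ 0.636 -0.135  0.026]
c2 [ 0.366 -0.066  0.026]
c3 [0.472 0.273 0.026]
c4 [0.727 0.201 0.026]
wA [0.46  0.009 0.05 ]
wB [0.488 0.103 0.05 ]
wC [0.517 0.175 0.05 ]
stop [ 0.528 -0.03   0.026]
jar [0.582 0.138 0.026]
w24 [0.683 0.161 0.044]
[[-0.949  0.315 -0.   ]
 [ 0.315  0.949 -0.002]
 [-0.    -0.002 -1.   ]]
```

View pics/sidecrop.png

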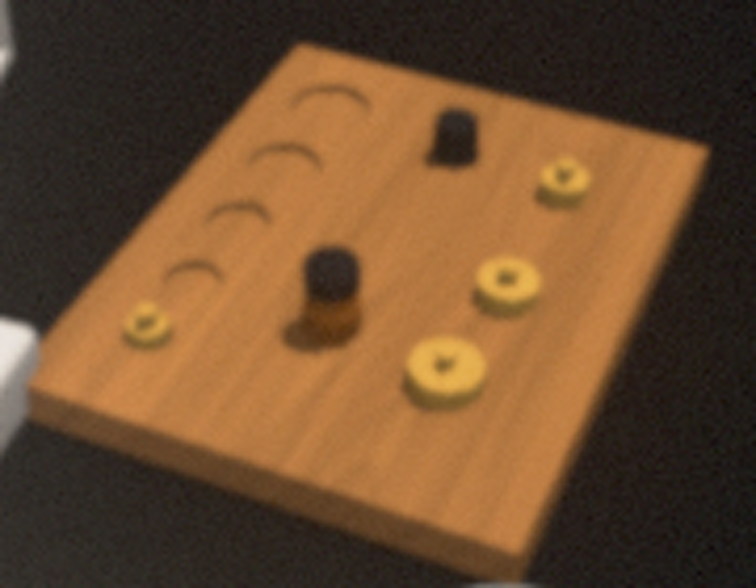

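The enlarged crop shows the order from robot-left to right: 42 mm, 36 mm, 30 mm. The jar stands ahead of the left side and the stopper ahead of the right. The board yaw is about -17°, which is almost the tool's current yaw. I'll move over the board for a wrist view.

>>> {"name": "step_arm", "arguments": {
  "commands": [
    {"travel": [-0.031,-0.028,0.002],"turn": [0,0,0]},
    {"travel": [-0.063,-0.056,0.004],"turn": [0,0,0]},
    {"travel": [-0.094,-0.084,0.006],"turn": [0,0,0]},
    {"travel": [-0.126,-0.112,0.008],"turn": [0,0,0]},
    {"travel": [-0.157,-0.14,0.01],"turn": [0,0,0]}
  ],
  "gripper": 0.4
}}

```text
time: 0.6
position: [0.3105, 0.4326, 0.2261]
tool_rot: [-0.502, -3.101, 0.001]
ft_force: [0.2, -0.0, -0.9]
grip_width: 0.631
grip_force: 0.0
```

>>> {"name": "step_arm", "arguments": {
  "commands": [
    {"travel": [-0.031,-0.028,0.002],"turn": [0,0,0]},
    {"travel": [-0.063,-0.056,0.004],"turn": [0,0,0]},
    {"travel": [-0.094,-0.084,0.006],"turn": [0,0,0]},
    {"travel": [-0.126,-0.112,0.008],"turn": [0,0,0]},
    {"travel": [-0.157,-0.14,0.01],"turn": [0,0,0]}
  ]
}}

```text
time: 1.1
position: [0.4151, 0.2503, 0.2163]
tool_rot: [-0.502, -3.101, 0.0]
ft_force: [0.5, 0.1, -0.2]
grip_width: 0.403
grip_force: 0.0
```

>>> {"name": "step_arm", "arguments": {
  "commands": [
    {"travel": [-0.031,-0.028,0.002],"turn": [0,0,0]},
    {"travel": [-0.063,-0.056,0.004],"turn": [0,0,0]},
    {"travel": [-0.094,-0.084,0.006],"turn": [0,0,0]},
    {"travel": [-0.126,-0.112,0.008],"turn": [0,0,0]},
    {"travel": [-0.157,-0.14,0.01],"turn": [0,0,0]}
  ]
}}

```text
time: 1.6
position: [0.5199, 0.0682, 0.2063]
tool_rot: [-0.501, -3.101, -0.0]
ft_force: [0.5, -0.1, 0.5]
grip_width: 0.401
grip_force: 0.0
```

```bash
python3 - <<'E'
from h import *
import json
s=ctrl.get_state();im=ctrl.get_image('wrist')
print(s['time'],s['position'],s['tool_rot'],s['grip_width'],s['qd'].round(3) if hasattr(s['qd'],'round') else s['qd'])
json.dump({k:list(map(float,s[k])) for k in('position','tool_rot')},open('w1.json','w'))
cv2.imwrite('pics/w1.png',cv2.resize(im[:,:,::-1],(800,500),interpolation=cv2.INTER_CUBIC));cv2.imwrite('pics/w1raw.png',im[:,:,::-1])
E
```

```text
1.6 [0.51993846 0.06817371 0.20628083] [-5.01454851e-01 -3.10121239e+00 -2.33507782e-04] 0.40083073920050305 [ 0.455  0.351  0.414 -0.281 -0.175 -0.032  0.913]
```

View pics/w1.png

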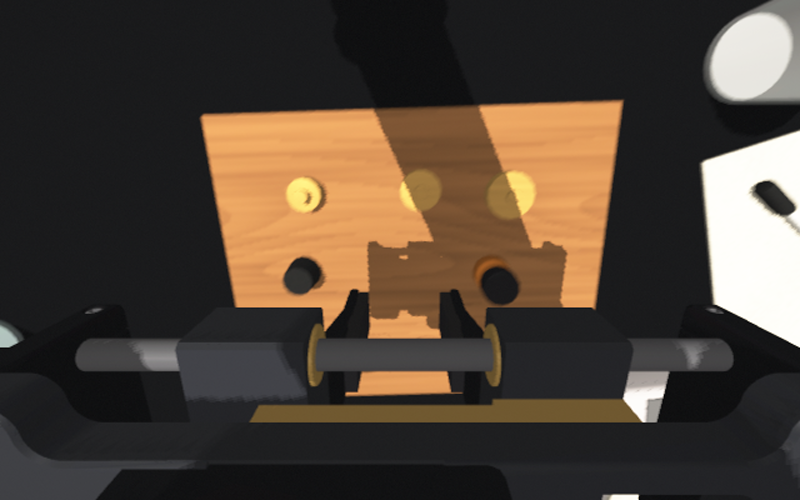

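The wrist view shows the three weights at about (305,195), (421,190) and (511,194), the stopper at (302,275) and the jar at (495,281). The gripper hides the wells, so I'll move forward for a view of those, taking a settled picture here first.

```bash
cat >> h.py <<'E'
import json
def snap(n):
    s=ctrl.get_state();im=ctrl.get_image('wrist')
    json.dump({k:list(map(float,s[k])) for k in('position','tool_rot')},open(n+'.json','w'))
    cv2.imwrite(f'pics/{n}raw.png',im[:,:,::-1]);print(n,round(s['time'],2),np.round(s['position'],4),np.abs(s['qd']).max().round(3))
    return im[:,:,::-1].copy()
E
python3 -c "
from h import *
snap('w2')"
```

```text
w2 1.65 [0.5228 0.0597 0.2063] 0.17
```

>>> {"name": "step_arm", "arguments": {
  "commands": [
    {"travel": [-0.04,0,0],"turn": [0,0,0]},
    {"travel": [-0.08,0,0],"turn": [0,0,0]},
    {"travel": [-0.12,0,0],"turn": [0,0,0]},
    {"travel": [-0.15,0,0],"turn": [0,0,0]},
    {"travel": [-0.15,0,0],"turn": [0,0,0]}
  ]
}}

```text
time: 2.2
position: [0.6639, 0.021, 0.2048]
tool_rot: [-0.505, -3.1, 0.004]
ft_force: [0.5, -0.6, 0.3]
grip_width: 0.402
grip_force: 0.0
```

```bash
python3 - <<'E'
from h import *
ctrl.get_image('scene')
im=snap('w3')
cv2.imwrite('pics/w3.png',cv2.resize(im[60:260,150:510],None,fx=2.2,fy=2.2,interpolation=cv2.INTER_CUBIC))
im=cv2.imread('pics/w2raw.png')
cv2.imwrite('pics/w2.png',cv2.resize(im[60:260,150:510],None,fx=2.2,fy=2.2,interpolation=cv2.INTER_CUBIC))
E
```

```text
w3 2.25 [0.6621 0.022  0.205 ] 0.05
```

View pics/w3.png

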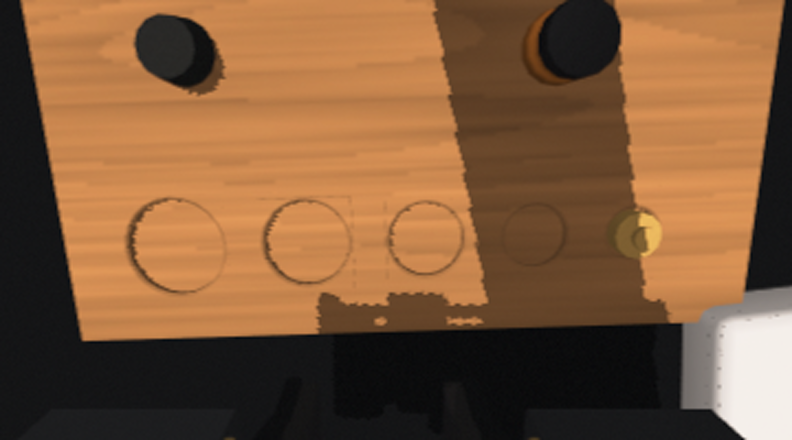

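View pics/w2.png

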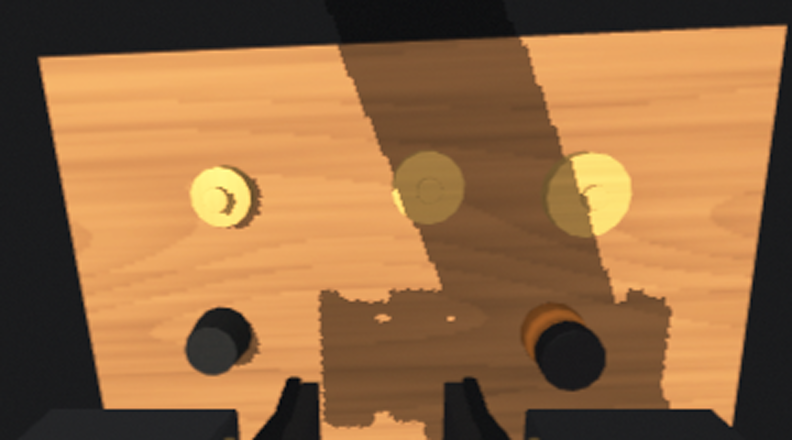

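In the well crop, the wells sit at (177,245), (307,241), (426,237) and (534,234). In the weight crop, the bodies are at (220,196), (429,187) and (589,194), with the stopper base near (222,332) and the jar cap at (571,356).

```bash
cat > fit.py <<'E'
from h import *
L=lambda n:json.load(open(n+'.json'))
raw=lambda u,v:(150+(u+.5)/2.2-.5,60+(v+.5)/2.2-.5)
w2,w3=L('w2'),L('w3')
H=np.array([on('wrist',raw(*p),.026,w3)[:2] for p in[(534,234),(426,237),(307.5,241),(177,245)]])
B=np.array([[.095,y] for y in(.067,.010,-.053,-.122)])
hc,bc=H.mean(0),B.mean(0);U=((H-hc).T@(B-bc));a=np.arctan2(U[1,0]-U[0,1],U[0,0]+U[1,1])
Rb=np.array([[np.cos(a),-np.sin(a)],[np.sin(a),np.cos(a)]]);t=hc-Rb@bc
tb=lambda p:((np.array(p)[:2]-t)@Rb*1000).round(1)
E
python3 - <<'E'
from fit import *
print('yaw',np.degrees(a),'t',t,'res mm',((H-(B@Rb.T+t))*1000).round(1).tolist())
def q(n,p,z,w):print(n,tb(on('wrist',raw(*p),z,w)))
q('30',(220,196),.04,w2);q('36',(429,187),.04,w2);q('42',(589,194),.04,w2)
q('30k',(219,200),.05,w2);q('36k',(429,190),.05,w2);q('42k',(595,196),.05,w2)
q('nearR',(40,57),.026,w2);q('nearL',(784,26),.026,w2);q('farR',(83,341),.026,w3);q('farL',(742,321),.026,w3)
q('w24',(638,233),.034,w3)
q('stopTop2',(209,348),.054,w2);q('stopTop3',(165,47),.054,w3)
q('jarTop2',(571,356),.074,w2);q('jarTop3',(580,38),.074,w3)
s=ctrl.get_state();R=Ro.from_rotvec(s['tool_rot']).as_matrix();print(s['position'],'tool y in board',tb(t+Rb@(Rb.T@R[:2,1])),'tcp',tb(s['position']))
E
```

```text
yaw -16.596767537814987 t [0.5563223  0.06785916] res mm [[-0.2, -0.8], [-0.2, -0.3], [0.2, 0.4], [0.2, 0.6]]
30 [-75.1 -96.4]
36 [-75.5   6.9]
42 [-69.   85.6]
30k [-74.3 -94.5]
36k [-75.2   6.2]
42k [-69.2  85.4]
nearR [-143.6 -179.8]
nearL [-143.1  178.3]
farR [ 146.8 -179.9]
farL [146.5 181.2]
w24 [ 94.7 117.3]
stopTop2 [  -0.5 -107.1]
stopTop3 [   1.5 -106.1]
jarTop2 [ 2.7 70.7]
jarTop3 [ 5.8 70.6]
[0.66127305 0.02280787 0.20540398] tool y in board [ 31.3 999.5] tcp [113.4 -13.2]
```

>>> {"name": "step_arm", "arguments": {
  "commands": [
    {"travel": [0.04,0.003,0],"turn": [0,0,-0.6]},
    {"travel": [0.08,0.006,0],"turn": [0,0,-1.2]},
    {"travel": [0.12,0.009,0],"turn": [0,0,-1.8]},
    {"travel": [0.16,0.012,0.02],"turn": [0,0,-1.8]},
    {"travel": [0.189,0.014,0.05],"turn": [0,0,-1.8]}
  ]
}}

```text
time: 2.8
position: [0.4846, 0.098, 0.1577]
tool_rot: [0.447, 3.107, 0.007]
ft_force: [0.7, -0.0, -0.8]
grip_width: 0.402
grip_force: 0.0
```

>>> {"name": "step_arm", "arguments": {
  "commands": [
    {"travel": [0,0,0.02],"turn": [0,0,0]},
    {"travel": [0,0,0.04],"turn": [0,0,0]},
    {"travel": [0,0,0.05],"turn": [0,0,0]},
    {"travel": [0,0,0.05],"turn": [0,0,0]}
  ]
}}

```text
time: 3.2
position: [0.4852, 0.0957, 0.1056]
tool_rot: [-0.451, -3.107, 0.001]
ft_force: [0.0, -0.5, 0.4]
grip_width: 0.402
grip_force: 0.0
```

```bash
cat > st.py <<'E'
from fit import *
s=ctrl.get_state();R=Ro.from_rotvec(s['tool_rot']).as_matrix()
print(round(s['time'],2),'tcp board',tb(s['position']),'z',round(s['position'][2]*1000,1),'tool y/board',(Rb.T@R[:2,1]).round(4),'tilt',R[:2,2].round(4),'F',np.round(s['ft_force'],1),'grip',round(s['grip_width'],3),round(s['grip_force'],1))
E
python3 st.py
```

```text
3.2 tcp board [-76.1   6.4] z 105.6 tool y/board [-0.0013  1.    ] tilt [-0.0024 -0.0002] F [ 0.  -0.5  0.4] grip 0.402 0.0
```

>>> {"name": "step_arm", "arguments": {
  "commands": [
    {"travel": [0,0,0.02],"turn": [0,0,0]},
    {"travel": [0,0,0.04],"turn": [0,0,0]},
    {"travel": [0,0,0.049],"turn": [0,0,0]},
    {"travel": [0,0,0.049],"turn": [0,0,0]}
  ]
}}

```text
time: 3.6
position: [0.4864, 0.0953, 0.0572]
tool_rot: [-0.453, -3.107, 0.001]
ft_force: [0.6, -0.1, 0.2]
grip_width: 0.401
grip_force: 0.0
```

>>> {"name": "step_arm", "arguments": {
  "commands": [
    {"travel": [0,0,0],"turn": [0,0,0]},
    {"travel": [0,0,0],"turn": [0,0,0]},
    {"travel": [0,0,0],"turn": [0,0,0]},
    {"travel": [0,0,0],"turn": [0,0,0]}
  ],
  "gripper": 0.1,
  "force": 5
}}

```text
time: 4.0
position: [0.4874, 0.0955, 0.0582]
tool_rot: [0.453, 3.108, 0.001]
ft_force: [0.8, 0.3, 0.3]
grip_width: 0.14
grip_force: 0.0
```

```bash
python3 st.py; python3 - <<'E'
from h import *
im=snap('w4')
cv2.imwrite('pics/w4.png',cv2.resize(im[60:320,150:510],None,fx=2.2,fy=2.2,interpolation=cv2.INTER_CUBIC))
E
```

```text
4.0 tcp board [-74.    6.8] z 58.2 tool y/board [-3.e-04  1.e+00] tilt [0.001  0.0006] F [0.8 0.3 0.3] grip 0.14 0.0
w4 4.0 [0.4874 0.0955 0.0582] 0.003
```

View pics/w4.png

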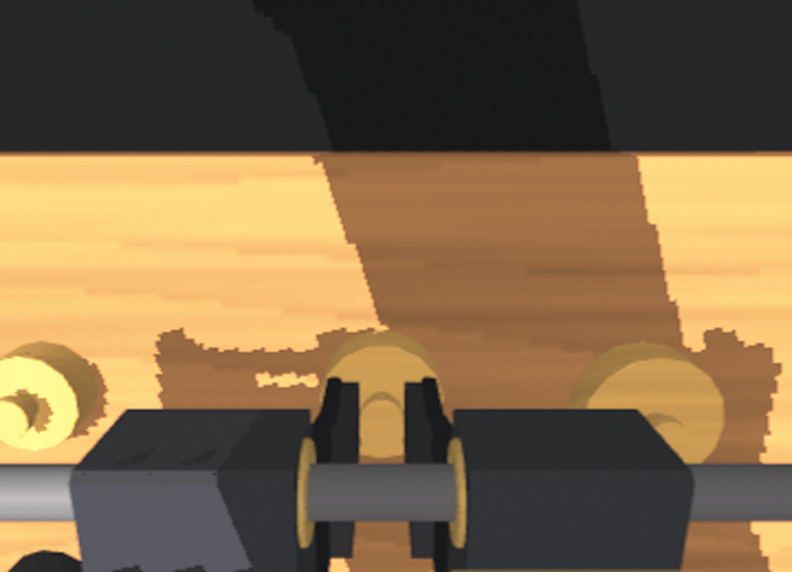

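The picture shows the fingers either side of the 36 mm weight's knob, not yet squeezing it. I'll let the grip build up, then make a short slide.

>>> {"name": "step_arm", "arguments": {
  "commands": [
    {"travel": [0,0,0],"turn": [0,0,0]},
    {"travel": [0,0,0],"turn": [0,0,0]},
    {"travel": [-0.01,0,0],"turn": [0,0,0]},
    {"travel": [-0.025,0,0],"turn": [0,0,0]},
    {"travel": [-0.04,0,0],"turn": [0,0,0]}
  ],
  "gripper": 0.05,
  "force": 6
}}

```text
time: 4.55
position: [0.5253, 0.0842, 0.0575]
tool_rot: [-0.451, -3.107, -0.001]
ft_force: [-3.1, 1.5, 3.6]
grip_width: 0.118
grip_force: 6.0
```

```bash
python3 st.py
```

```text
4.55 tcp board [-34.4   6.8] z 57.5 tool y/board [-0.0011  1.    ] tilt [-0.0015  0.0006] F [-3.1  1.5  3.6] grip 0.118 6.0
```

>>> {"name": "step_arm", "arguments": {
  "commands": [
    {"travel": [-0.02,0.001,0],"turn": [0,0,0]},
    {"travel": [-0.04,0.002,0],"turn": [0,0,0]},
    {"travel": [-0.06,0.003,0],"turn": [0,0,0]},
    {"travel": [-0.08,0.0035,0],"turn": [0,0,0]},
    {"travel": [-0.1,0.0035,0],"turn": [0,0,0]}
  ]
}}

```text
time: 5.05
position: [0.6223, 0.0591, 0.0574]
tool_rot: [-0.451, -3.106, -0.001]
ft_force: [-2.6, 0.4, 5.9]
grip_width: 0.119
grip_force: 6.0
```

>>> {"name": "step_arm", "arguments": {
  "commands": [
    {"travel": [-0.015,0,0],"turn": [0,0,0]},
    {"travel": [-0.025,0,0],"turn": [0,0,0]},
    {"travel": [-0.03,0,0],"turn": [0,0,0]},
    {"travel": [-0.03,0,0],"turn": [0,0,0]},
    {"travel": [-0.03,0,0],"turn": [0,0,0]}
  ]
}}

```text
time: 5.55
position: [0.6502, 0.0503, 0.0571]
tool_rot: [-0.453, -3.108, 0.0]
ft_force: [0.4, -0.3, -0.3]
grip_width: 0.121
grip_force: 6.0
```

```bash
python3 st.py; python3 - <<'E'
from h import *
im=snap('w5')
a=im[90:290,220:420];b=ctrl.get_image('side')[165:305,235:415,::-1]
a=cv2.resize(a,(400,400),interpolation=cv2.INTER_CUBIC);b=cv2.resize(b[0:100,0:100],(400,400),interpolation=cv2.INTER_CUBIC)
cv2.imwrite('pics/w5.png',np.hstack([a,b]))
E
```

```text
5.55 tcp board [95. 10.] z 57.1 tool y/board [-4.e-04  1.e+00] tilt [-0.0012  0.0001] F [ 0.4 -0.3 -0.3] grip 0.121 6.0
w5 5.55 [0.6502 0.0503 0.0571] 0.009
```

View pics/w5.png

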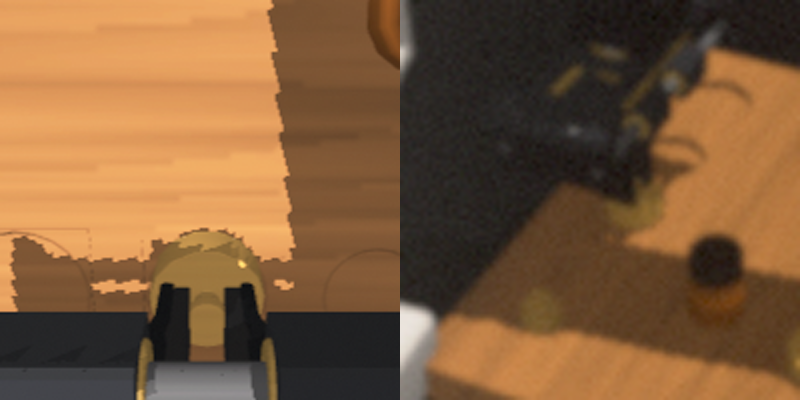

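The left half shows the 36 mm weight held over its well, covering it symmetrically. I'll release it, rise and look.

>>> {"name": "step_arm", "arguments": {
  "commands": [
    {"travel": [0,0,0],"turn": [0,0,0]},
    {"travel": [0,0,0],"turn": [0,0,0]},
    {"travel": [0,0,0],"turn": [0,0,0]}
  ],
  "gripper": 0.35
}}

```text
time: 5.95
position: [0.651, 0.0504, 0.058]
tool_rot: [0.453, 3.108, 0.001]
ft_force: [0.9, -0.4, 0.6]
grip_width: 0.302
grip_force: 0.0
```

>>> {"name": "step_arm", "arguments": {
  "commands": [
    {"travel": [0,0,-0.015],"turn": [0,0,0]},
    {"travel": [0,0,-0.05],"turn": [0,0,0]},
    {"travel": [0.02,0.02,-0.075],"turn": [0,0,0]},
    {"travel": [0.04,0.03,-0.075],"turn": [0,0,0]},
    {"travel": [0.04,0.03,-0.075],"turn": [0,0,0]}
  ]
}}

```text
time: 6.45
position: [0.6204, 0.0943, 0.1349]
tool_rot: [0.446, 3.109, 0.006]
ft_force: [-0.7, 0.5, -0.9]
grip_width: 0.347
grip_force: 0.0
```

```bash
python3 st.py; python3 - <<'E'
from fit import *
b=ctrl.get_image('side')[165:265,235:335,::-1];b2=ctrl.get_image('scene')[165:250,265:395,::-1]
w=snap('w6')
cv2.imwrite('pics/w6.png',np.hstack([cv2.resize(b,(300,300),interpolation=cv2.INTER_CUBIC),cv2.resize(b2,(460,300),interpolation=cv2.INTER_CUBIC)]))
E
```

```text
6.45 tcp board [53.8 43.6] z 134.9 tool y/board [-0.0048  1.    ] tilt [0.0016 0.0035] F [-0.7  0.5 -0.9] grip 0.347 0.0
w6 6.55 [0.6213 0.0906 0.1337] 0.018
```

View pics/w6.png

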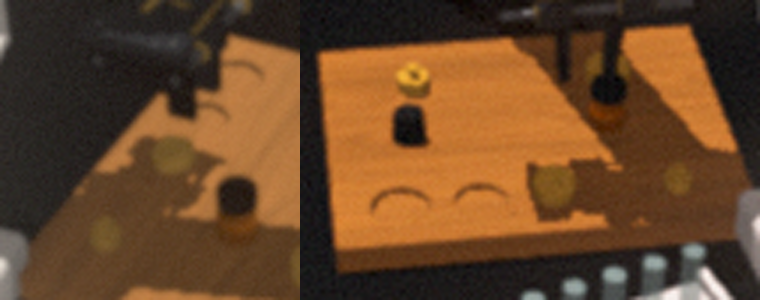

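Both views show the 36 mm weight sitting low in its well, like the home one. I'll check it by closing the fingers just above where a seated knob would top out.

>>> {"name": "step_arm", "arguments": {
  "commands": [
    {"travel": [-0.02,-0.015,0],"turn": [0,0,0]},
    {"travel": [-0.04,-0.03,0.02],"turn": [0,0,0]},
    {"travel": [-0.04,-0.03,0.05],"turn": [0,0,0]},
    {"travel": [-0.04,-0.03,0.072],"turn": [0,0,0]},
    {"travel": [-0.04,-0.03,0.072],"turn": [0,0,0]}
  ]
}}

```text
time: 7.1
position: [0.6484, 0.0482, 0.0566]
tool_rot: [-0.455, -3.102, 0.005]
ft_force: [-0.5, -0.6, -0.0]
grip_width: 0.349
grip_force: 0.0
```

>>> {"name": "step_arm", "arguments": {
  "commands": [
    {"travel": [0,0,0],"turn": [0,0,0]},
    {"travel": [0,0,0],"turn": [0,0,0]},
    {"travel": [0,0,0],"turn": [0,0,0]},
    {"travel": [0,0,0],"turn": [0,0,0]},
    {"travel": [0,0,0],"turn": [0,0,0]}
  ],
  "gripper": 0,
  "force": 3
}}

```text
time: 7.6
position: [0.6519, 0.0504, 0.0622]
tool_rot: [0.452, 3.106, 0.002]
ft_force: [-0.5, -0.8, 4.7]
grip_width: 0.031
grip_force: 2.8
```

```bash
python3 st.py
```

```text
7.6 tcp board [96.6 10.6] z 62.2 tool y/board [-5.e-04  1.e+00] tilt [0.0025 0.0006] F [-0.5 -0.8  4.7] grip 0.031 2.8
```

>>> {"name": "step_arm", "arguments": {
  "commands": [
    {"travel": [0,0,0],"turn": [0,0,0]},
    {"travel": [0,0,0],"turn": [0,0,0]},
    {"travel": [0,0,-0.01],"turn": [0,0,0]},
    {"travel": [0,0,-0.02],"turn": [0,0,0]}
  ],
  "gripper": 0.3
}}

```text
time: 8.0
position: [0.65, 0.0499, 0.0804]
tool_rot: [-0.453, -3.107, 0.001]
ft_force: [-0.4, -0.3, 0.6]
grip_width: 0.271
grip_force: 0.0
```

>>> {"name": "step_arm", "arguments": {
  "commands": [
    {"travel": [0,0,0],"turn": [0,0,0]},
    {"travel": [0,0,0],"turn": [0,0,0]},
    {"travel": [0,0,0],"turn": [0,0,0]},
    {"travel": [0,0,0],"turn": [0,0,0]},
    {"travel": [0,0,0],"turn": [0,0,0]}
  ],
  "gripper": 0,
  "force": 3
}}

```text
time: 8.5
position: [0.6506, 0.0502, 0.0801]
tool_rot: [-0.453, -3.108, 0.0]
ft_force: [-0.9, 0.2, 0.0]
grip_width: 0.016
grip_force: 0.0
```

```bash
python3 st.py
```

```text
8.5 tcp board [95.4 10. ] z 80.1 tool y/board [-3.e-04  1.e+00] tilt [-0.0007 -0.0001] F [-0.9  0.2  0. ] grip 0.016 0.0
```

>>> {"name": "step_arm", "arguments": {
  "commands": [
    {"travel": [0,0,0.008],"turn": [0,0,0]},
    {"travel": [0,0,0.015],"turn": [0,0,0]},
    {"travel": [0,0,0.015],"turn": [0,0,0]},
    {"travel": [0,0,0.015],"turn": [0,0,0]}
  ]
}}

```text
time: 8.9
position: [0.6505, 0.0502, 0.0649]
tool_rot: [-0.453, -3.108, 0.001]
ft_force: [0.6, -0.8, 0.2]
grip_width: 0.01
grip_force: 0.0
```

>>> {"name": "step_arm", "arguments": {
  "commands": [
    {"travel": [0,0,0.002],"turn": [0,0,0]},
    {"travel": [0,0,0.002],"turn": [0,0,0]}
  ]
}}

```text
time: 9.1
position: [0.6509, 0.0502, 0.0635]
tool_rot: [0.453, 3.109, 0.0]
ft_force: [-0.6, 0.5, -0.2]
grip_width: 0.005
grip_force: 0.0
```

>>> {"name": "step_arm", "arguments": {
  "commands": [
    {"travel": [0,0,0.002],"turn": [0,0,0]},
    {"travel": [0,0,0.002],"turn": [0,0,0]}
  ]
}}

```text
time: 9.3
position: [0.6513, 0.0504, 0.0624]
tool_rot: [0.453, 3.108, 0.001]
ft_force: [-0.3, -0.3, 4.3]
grip_width: 0.006
grip_force: 1.8
```

>>> {"name": "step_arm", "arguments": {
  "commands": [
    {"travel": [0,0,0.002],"turn": [0,0,0]},
    {"travel": [0,0,0.002],"turn": [0,0,0]}
  ]
}}

```text
time: 9.5
position: [0.6516, 0.0505, 0.0619]
tool_rot: [0.453, 3.107, 0.002]
ft_force: [-3.8, 1.0, 11.4]
grip_width: 0.009
grip_force: 5.6
```

>>> {"name": "step_arm", "arguments": {
  "commands": [
    {"travel": [0,0,0.0015],"turn": [0,0,0]},
    {"travel": [0,0,0.0015],"turn": [0,0,0]}
  ]
}}

```text
time: 9.7
position: [0.6518, 0.0506, 0.0616]
tool_rot: [0.453, 3.107, 0.003]
ft_force: [-5.8, 1.4, 17.0]
grip_width: 0.005
grip_force: 8.5
```

The contact is about 4 mm too high, so the weight is hung on the rim. I'll raise and measure it against the well numerically.

>>> {"name": "step_arm", "arguments": {
  "commands": [
    {"travel": [0,0,-0.03],"turn": [0,0,0]},
    {"travel": [-0.005,-0.01,-0.07],"turn": [0,0,0]},
    {"travel": [-0.01,-0.023,-0.09],"turn": [0,0,0]},
    {"travel": [-0.01,-0.023,-0.09],"turn": [0,0,0]},
    {"travel": [-0.01,-0.023,-0.09],"turn": [0,0,0]}
  ]
}}

```text
time: 10.2
position: [0.6538, 0.0252, 0.1479]
tool_rot: [0.454, 3.108, 0.001]
ft_force: [0.3, 0.6, -0.6]
grip_width: 0.006
grip_force: 0.0
```

```bash
cat > br.py <<'E'
from fit import *
def brass(n,zc,near=None):
    im=cv2.imread(f'pics/{n}raw.png');st=L(n)
    hsv=cv2.cvtColor(im,cv2.COLOR_BGR2HSV)
    m=cv2.inRange(hsv,(19,60,40),(40,255,255))
    m=cv2.morphologyEx(m,cv2.MORPH_CLOSE,np.ones((5,5)))
    cs,_=cv2.findContours(m,cv2.RETR_EXTERNAL,cv2.CHAIN_APPROX_NONE)
    for c in cs:
        if cv2.contourArea(c)<150:continue
        (x,y),(A,Bx),an=cv2.fitEllipse(c);
        print(n,'px',round(x,1),round(y,1),'axes',round(A,1),round(Bx,1),'bbox',cv2.boundingRect(c),'board',[tb(on('wrist',(x,y),z,st)).tolist() for z in zc])
    return im,hsv,m
E
python3 st.py; python3 - <<'E'
from br import *
snap('w7')
im,h,m=brass('w7',(.034,.040));brass('w2',(.04,));
st=L('w7')
for n,y,x in(('h2',10,95),('h3',-53,95)):
    print(n,proj('wrist',[*(Rb@[x/1e3,y/1e3]+t),.026],st).round(1))
u,v=proj('wrist',[*(Rb@[.095,.010]+t),.034],st).astype(int)
for r in range(v-30,v+31,3):print(' '.join('%2d'%k for k in h[r,u-36:u+37:3,0]))
E
```

```text
10.2 tcp board [105.6 -13. ] z 147.9 tool y/board [5.e-04 1.e+00] tilt [0.0003 0.0005] F [ 0.3  0.6 -0.6] grip 0.006 0.0
w7 10.2 [0.6538 0.0252 0.1479] 0.027
w7 px 396.7 328.4 axes 17.2 610.2 bbox (134, 319, 316, 19) board [[253.6, 68.3], [248.3, 66.4]]
w7 px 337.9 282.8 axes 5.7 54.3 bbox (335, 259, 7, 51) board [[195.7, 2.3], [191.8, 2.0]]
w7 px 308.2 282.1 axes 5.3 56.3 bbox (306, 259, 6, 51) board [[194.9, -28.7], [191.0, -28.4]]
w7 px 464.2 190.4 axes 17.5 24.1 bbox (455, 179, 19, 24) board [[95.5, 120.3], [93.9, 117.3]]
w7 px 347.8 187.0 axes 28.4 38.6 bbox (329, 172, 38, 29) board [[92.2, 10.1], [90.7, 9.6]]
w7 px 461.0 5.2 axes 12.9 22.6 bbox (453, 0, 22, 14) board [[-56.1, 95.9], [-54.2, 93.4]]
w2 px 461.5 328.3 axes 17.3 606.0 bbox (200, 319, 312, 19) board [[171.3, 157.7]]
w2 px 393.7 284.3 axes 14.0 47.8 bbox (386, 259, 16, 51) board [[100.6, 65.6]]
w2 px 252.8 283.9 axes 14.1 48.4 bbox (245, 259, 16, 51) board [[93.6, -112.0]]
w2 px 249.6 149.2 axes 25.3 27.3 bbox (236, 136, 28, 27) board [[-74.7, -96.5]]
w2 px 423.6 145.7 axes 23.6 38.6 bbox (410, 129, 27, 38) board [[-
[... 921 characters left out ...]
5 24 25 14 14 14 14 13 14
15 15 16 16 16 15 15 24 24 24 23 24 24 24 24 24 24 24 23 15 14 14 13 13 14
15 15 16 16 16 16 13 19 23 19 24 24 25 25 21 20 25 25 15 14 13 13 13 14 14
16 16 16 16 16 16 14 14 18 18 18 18 17 18 18 18 18 15 15 14 13 13 14 14 14
14 14 15 14 14 15 14 13 13 16 18 18 18 18 17 17 14 14 15 14 14 14 14 14 14
14 14 14 14 14 14 13 13 14 14 14 14 13 14 13 14 13 14 14 14 13 13 14 14 14
13 14 13 14 14 14 14 14 14 14 14 14 14 14 14 13 13 14 14 14 14 13 14 14 14
15 15 15 15 15 15 14 14 13 14 13 14 13 14 13 14 13 15 15 13 14 14 14 14 14
14 14 14 14 14 13 14 13 14 14 14 14 14 14 14 14 14 14 14 14 13 13 14 14 13
14 14 14 13 13 13 13 13 13 13 14 14 14 13 13 14 13 14 13 13 14 14 13 14 13
```

```bash
python3 - <<'E'
from br import *
im=cv2.imread('pics/w7raw.png');st=L('w7')
P=lambda x,y,z:proj('wrist',[*(Rb@[x/1e3,y/1e3]+t),z],st)
u0,v0=300,150;S=8
a=cv2.resize(im[v0:v0+70,u0:u0+98],None,fx=S,fy=S,interpolation=cv2.INTER_CUBIC)
a=cv2.convertScaleAbs(a,alpha=1.4)
def circ(x,y,z,r,col):
    th=np.linspace(0,2*np.pi,60);p=np.array([(P(x+r*np.cos(k),y+r*np.sin(k),z)-(u0,v0)+.5)*S for k in th]).astype(int)
    cv2.polylines(a,[p],True,col,1)
circ(95,10,.026,19.25,(255,0,0));circ(95,10,.034,18,(0,255,0));circ(95,10,.044,6,(0,255,0));circ(95,10,.050,6,(0,0,255))
cv2.imwrite('pics/w7.png',a)
for z in (.034,.04,.044,.05):print(z,((P(95,10,z)-(u0,v0)+.5)*S).round(0))
E
```

```text
0.034 [385. 323.]
0.04 [389. 336.]
0.044 [392. 345.]
0.05 [397. 359.]
```

View pics/w7.png

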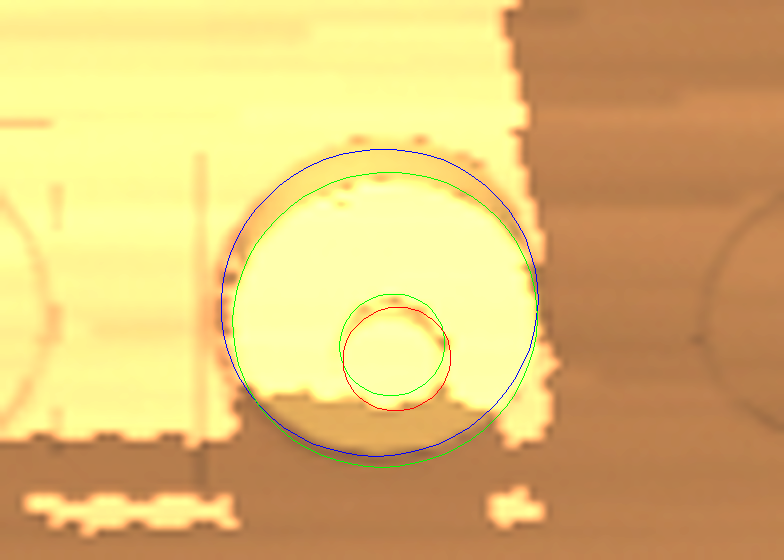

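The crop shows the body's near edge standing high (about row 178) and its far edge low (about row 455). The weight leans on the near rim about 1 mm short, as the task warned. I'll push its near side forward with closed fingers, low down.

>>> {"name": "step_arm", "arguments": {
  "commands": [
    {"travel": [0.03,0.012,0],"turn": [0,0,0]},
    {"travel": [0.058,0.023,0.02],"turn": [0,0,0]},
    {"travel": [0.058,0.023,0.06],"turn": [0,0,0]},
    {"travel": [0.058,0.023,0.09],"turn": [0,0,0]},
    {"travel": [0.058,0.023,0.1],"turn": [0,0,0]}
  ]
}}

```text
time: 10.75
position: [0.6007, 0.0649, 0.0429]
tool_rot: [-0.449, -3.101, 0.004]
ft_force: [-0.5, -0.6, -1.2]
grip_width: 0.01
grip_force: 0.0
```

>>> {"name": "step_arm", "arguments": {
  "commands": [
    {"travel": [0,0,0],"turn": [0,0,0]},
    {"travel": [-0.004,0,0],"turn": [0,0,0]},
    {"travel": [-0.008,0,0],"turn": [0,0,0]},
    {"travel": [-0.012,0,0],"turn": [0,0,0]}
  ]
}}

```text
time: 11.15
position: [0.618, 0.0603, 0.0497]
tool_rot: [0.453, 3.106, 0.002]
ft_force: [0.9, -0.4, 0.1]
grip_width: 0.002
grip_force: 0.0
```

```bash
python3 st.py
```

```text
11.15 tcp board [61.3 10.4] z 49.7 tool y/board [0. 1.] tilt [0.0029 0.0006] F [ 0.9 -0.4  0.1] grip 0.002 0.0
```

>>> {"name": "step_arm", "arguments": {
  "commands": [
    {"travel": [-0.001,0,0],"turn": [0,0,0]},
    {"travel": [-0.002,0,0],"turn": [0,0,0]},
    {"travel": [-0.003,0,0],"turn": [0,0,0]},
    {"travel": [-0.003,0,0],"turn": [0,0,0]}
  ]
}}

```text
time: 11.55
position: [0.6193, 0.0596, 0.0481]
tool_rot: [0.453, 3.109, 0.0]
ft_force: [0.3, 0.6, -0.1]
grip_width: 0.005
grip_force: 0.0
```

>>> {"name": "step_arm", "arguments": {
  "commands": [
    {"travel": [-0.001,0,0],"turn": [0,0,0]},
    {"travel": [-0.002,0,0],"turn": [0,0,0]},
    {"travel": [-0.003,0,0],"turn": [0,0,0]},
    {"travel": [-0.003,0,0],"turn": [0,0,0]}
  ]
}}

```text
time: 11.95
position: [0.6221, 0.0588, 0.048]
tool_rot: [-0.453, -3.109, -0.0]
ft_force: [-1.2, 0.2, -0.2]
grip_width: 0.008
grip_force: 0.1
```

>>> {"name": "step_arm", "arguments": {
  "commands": [
    {"travel": [-0.001,0,0],"turn": [0,0,0]},
    {"travel": [-0.0015,0,0],"turn": [0,0,0]},
    {"travel": [-0.0015,0,0],"turn": [0,0,0]}
  ]
}}

```text
time: 12.25
position: [0.6235, 0.0584, 0.048]
tool_rot: [-0.453, -3.109, -0.0]
ft_force: [-0.0, 0.1, -0.3]
grip_width: 0.008
grip_force: 0.2
```

>>> {"name": "step_arm", "arguments": {
  "commands": [
    {"travel": [-0.001,0,0],"turn": [0,0,0]},
    {"travel": [-0.0015,0,0],"turn": [0,0,0]},
    {"travel": [-0.0015,0,0],"turn": [0,0,0]}
  ]
}}

```text
time: 12.55
position: [0.6252, 0.0578, 0.0481]
tool_rot: [0.453, 3.108, 0.0]
ft_force: [-0.4, 0.3, 0.2]
grip_width: 0.005
grip_force: 0.0
```

```bash
python3 st.py
```

```text
12.55 tcp board [68.9 10. ] z 48.1 tool y/board [-2.e-04  1.e+00] tilt [ 0.0004 -0.0001] F [-0.4  0.3  0.2] grip 0.005 0.0
```

>>> {"name": "step_arm", "arguments": {
  "commands": [
    {"travel": [-0.001,0,0],"turn": [0,0,0]},
    {"travel": [-0.0015,0,0],"turn": [0,0,0]},
    {"travel": [-0.0015,0,0],"turn": [0,0,0]}
  ]
}}

```text
time: 12.85
position: [0.6266, 0.0575, 0.0484]
tool_rot: [0.453, 3.109, 0.0]
ft_force: [-1.0, 0.5, 2.5]
grip_width: 0.006
grip_force: 1.1
```

>>> {"name": "step_arm", "arguments": {
  "commands": [
    {"travel": [-0.001,0,0],"turn": [0,0,0]},
    {"travel": [-0.001,0,0],"turn": [0,0,0]},
    {"travel": [-0.001,0,0],"turn": [0,0,0]}
  ]
}}

```text
time: 13.15
position: [0.6272, 0.0573, 0.0483]
tool_rot: [-0.453, -3.108, -0.0]
ft_force: [-2.3, 0.7, 5.5]
grip_width: 0.007
grip_force: 2.3
```

>>> {"name": "step_arm", "arguments": {
  "commands": [
    {"travel": [0.006,0,0],"turn": [0,0,0]},
    {"travel": [0.006,0,-0.02],"turn": [0,0,0]},
    {"travel": [-0.01,0,-0.02],"turn": [0,0,0]},
    {"travel": [-0.024,0,-0.018],"turn": [0,0,0]},
    {"travel": [-0.024,0,-0.016],"turn": [0,0,0]}
  ]
}}

```text
time: 13.65
position: [0.6517, 0.0493, 0.064]
tool_rot: [0.454, 3.106, -0.001]
ft_force: [0.2, -0.1, 1.2]
grip_width: 0.003
grip_force: 0.0
```

>>> {"name": "step_arm", "arguments": {
  "commands": [
    {"travel": [0,0,0.001],"turn": [0,0,0]},
    {"travel": [0,0,0.0015],"turn": [0,0,0]},
    {"travel": [0,0,0.002],"turn": [0,0,0]}
  ]
}}

```text
time: 13.95
position: [0.6497, 0.0507, 0.0618]
tool_rot: [-0.452, -3.108, -0.0]
ft_force: [-0.3, -0.1, 0.4]
grip_width: 0.006
grip_force: 0.0
```

>>> {"name": "step_arm", "arguments": {
  "commands": [
    {"travel": [0,0,0.001],"turn": [0,0,0]},
    {"travel": [0,0,0.0015],"turn": [0,0,0]},
    {"travel": [0,0,0.002],"turn": [0,0,0]}
  ]
}}

```text
time: 14.25
position: [0.6504, 0.0504, 0.0601]
tool_rot: [0.453, 3.109, 0.0]
ft_force: [-0.1, 0.4, -0.4]
grip_width: 0.004
grip_force: 0.0
```

>>> {"name": "step_arm", "arguments": {
  "commands": [
    {"travel": [0,0,0.001],"turn": [0,0,0]},
    {"travel": [0,0,0.0015],"turn": [0,0,0]},
    {"travel": [0,0,0.002],"turn": [0,0,0]}
  ]
}}

```text
time: 14.55
position: [0.6504, 0.0503, 0.0585]
tool_rot: [-0.453, -3.109, -0.0]
ft_force: [-2.0, 0.6, 5.1]
grip_width: 0.0
grip_force: 2.5
```

```bash
python3 st.py
```

```text
14.55 tcp board [95.2 10.1] z 58.5 tool y/board [-2.e-04  1.e+00] tilt [-0.0001  0.0002] F [-2.   0.6  5.1] grip 0.0 2.5
```

>>> {"name": "step_arm", "arguments": {
  "commands": [
    {"travel": [0,0,0.001],"turn": [0,0,0]},
    {"travel": [0,0,0.002],"turn": [0,0,0]},
    {"travel": [0,0,0.003],"turn": [0,0,0]},
    {"travel": [0,0,0.003],"turn": [0,0,0]}
  ]
}}

```text
time: 14.95
position: [0.6506, 0.0503, 0.0583]
tool_rot: [-0.453, -3.109, -0.002]
ft_force: [-8.0, -0.2, 18.2]
grip_width: 0.003
grip_force: 8.8
```

>>> {"name": "step_arm", "arguments": {
  "commands": [
    {"travel": [0,0,-0.01],"turn": [0,0,0]},
    {"travel": [0,0,-0.05],"turn": [0,0,0]},
    {"travel": [-0.005,-0.013,-0.09],"turn": [0,0,0]},
    {"travel": [-0.01,-0.023,-0.093],"turn": [0,0,0]},
    {"travel": [-0.01,-0.023,-0.093],"turn": [0,0,0]}
  ]
}}

```text
time: 15.45
position: [0.6546, 0.0227, 0.1499]
tool_rot: [0.458, 3.104, -0.001]
ft_force: [1.0, -0.7, -0.2]
grip_width: 0.006
grip_force: 0.0
```

```bash
python3 st.py; python3 - <<'E'
from br import *
snap('w8')
for n in('w7','w8'):
    im=cv2.imread(f'pics/{n}raw.png');h=cv2.cvtColor(im,cv2.COLOR_BGR2HSV);st=L(n)
    P=lambda x,y,z:proj('wrist',[*(Rb@[x/1e3,y/1e3]+t),z],st)
    print(n,[P(95,10,z).round(1).tolist() for z in(.034,.044)],'seated near/far edge rows',P(77,10,.034)[1].round(1),P(113,10,.034)[1].round(1),'unseated',P(77,10,.04)[1].round(1),P(113,10,.04)[1].round(1))
    u=int(round(P(95,10,.034)[0]))
    for c in(u-8,):
        print(' '.join('%d:%d/%d'%(r,h[r,c,0],h[r,c,2]) for r in range(164,212)))
E
```

```text
15.45 tcp board [107.1 -15.2] z 149.9 tool y/board [0.003 1.   ] tilt [ 0.0037 -0.0009] F [ 1.  -0.7 -0.2] grip 0.006 0.0
w8 15.45 [0.6546 0.0227 0.1499] 0.048
w7 [[347.6, 189.8], [348.5, 192.6]] seated near/far edge rows 171.0 207.9 unseated 172.3 209.9
164:18/251 165:17/250 166:17/248 167:16/247 168:16/239 169:17/219 170:18/216 171:18/219 172:18/220 173:18/216 174:18/219 175:26/255 176:25/254 177:25/254 178:25/254 179:25/254 180:25/254 181:25/254 182:25/254 183:25/254 184:25/254 185:25/254 186:24/254 187:24/253 188:24/253 189:24/253 190:24/253 191:24/254 192:25/254 193:24/253 194:24/253 195:24/253 196:24/253 197:24/253 198:24/253 199:23/252 200:18/164 201:18/164 202:18/163 203:18/163 204:18/160 205:15/134 206:13/108 207:13/126 208:14/128 209:14/129 210:14/130 211:13/131
w8 [[349.8, 187.3], [350.8, 190.1]] seated near/far edge rows 168.6 205.3 unseated 169.8 207.3
164:17/248 165:16/247 166:16/246 167:14/222 168:14/213 169:16/209 170:18/181 171:18/198 172:24/253 173:27/255 174:27/255 175:27/255 176:27/255 177:27/255 178:27/255 179:27/255 180:27/255 181:27/255 182:27/255 183:27/255 184:27/255 185:26/255 186:26/255 187:26/255 188:26/255 189:26/255 190:27/255 191:26/255 192:26/254 193:26/254 194:26/254 195:26/255 196:26/254 197:22/249 198:19/229 199:18/172 200:18/171 201:18/171 202:18/171 203:18/171 204:17/160 205:14/131 206:14/131 207:14/131 208:14/133 209:13/134 210:13/135 211:14/134
```

The 36 mm weight now sits level: contact is firm at the seated height and its wall strip has gone. Next is the 42 mm weight.

>>> {"name": "step_arm", "arguments": {
  "commands": [
    {"travel": [0.035,0.02,0],"turn": [0,0,0]},
    {"travel": [0.074,0.042,0],"turn": [0,0,0]},
    {"travel": [0.113,0.064,0],"turn": [0,0,0]},
    {"travel": [0.15,0.085,0],"turn": [0,0,0]},
    {"travel": [0.174,0.0985,0],"turn": [0,0,0]}
  ],
  "gripper": 0.4
}}

```text
time: 16.0
position: [0.5106, 0.1731, 0.1459]
tool_rot: [-0.445, -3.106, 0.001]
ft_force: [0.2, -0.7, -0.6]
grip_width: 0.357
grip_force: 0.0
```

>>> {"name": "step_arm", "arguments": {
  "commands": [
    {"travel": [0,0,0.03],"turn": [0,0,0]},
    {"travel": [0,0,0.06],"turn": [0,0,0]},
    {"travel": [0,0,0.08],"turn": [0,0,0]},
    {"travel": [0,0,0.084],"turn": [0,0,0]},
    {"travel": [0,0,0.084],"turn": [0,0,0]}
  ]
}}

```text
time: 16.5
position: [0.5134, 0.1696, 0.0625]
tool_rot: [-0.452, -3.106, 0.003]
ft_force: [-0.1, 0.4, -0.4]
grip_width: 0.401
grip_force: 0.0
```

```bash
python3 - <<'E'
from h import *
snap('w9')
E
python3 st.py
```

```text
w9 16.5 [0.5134 0.1696 0.0625] 0.034
16.55 tcp board [-69.2  85.7] z 63.7 tool y/board [-6.e-04  1.e+00] tilt [-0.0009 -0.0004] F [0.4 1.4 0.4] grip 0.4 0.0
```

>>> {"name": "step_arm", "arguments": {
  "commands": [
    {"travel": [0,0,0.004],"turn": [0,0,0]},
    {"travel": [0,0,0.0065],"turn": [0,0,0]},
    {"travel": [0,0,0.0065],"turn": [0,0,0]}
  ]
}}

```text
time: 16.85
position: [0.5149, 0.1696, 0.0578]
tool_rot: [0.453, 3.108, 0.001]
ft_force: [-0.1, -0.7, -0.4]
grip_width: 0.4
grip_force: 0.0
```

>>> {"name": "step_arm", "arguments": {
  "commands": [
    {"travel": [0,0,0],"turn": [0,0,0]},
    {"travel": [0,0,0],"turn": [0,0,0]},
    {"travel": [0,0,0],"turn": [0,0,0]},
    {"travel": [0,0,0],"turn": [0,0,0]},
    {"travel": [0,0,0],"turn": [0,0,0]}
  ],
  "gripper": 0.05,
  "force": 6
}}

```text
time: 17.35
position: [0.5149, 0.1696, 0.0577]
tool_rot: [0.453, 3.109, 0.0]
ft_force: [0.1, -0.3, 1.0]
grip_width: 0.125
grip_force: 6.0
```

```bash
python3 st.py
```

```text
17.35 tcp board [-68.8  85.7] z 57.7 tool y/board [-3.e-04  1.e+00] tilt [0.0003 0.0003] F [ 0.1 -0.3  1. ] grip 0.125 6.0
```

>>> {"name": "step_arm", "arguments": {
  "commands": [
    {"travel": [0,-0.008,0],"turn": [0,0,0]},
    {"travel": [0,-0.022,0],"turn": [0,0,0]},
    {"travel": [0,-0.038,0],"turn": [0,0,0]},
    {"travel": [0,-0.054,0],"turn": [0,0,0]},
    {"travel": [0,-0.07,0],"turn": [0,0,0]}
  ]
}}

```text
time: 17.85
position: [0.4943, 0.1005, 0.0577]
tool_rot: [0.455, 3.108, 0.0]
ft_force: [0.1, 2.1, 1.0]
grip_width: 0.118
grip_force: 6.0
```

>>> {"name": "step_arm", "arguments": {
  "commands": [
    {"travel": [0,-0.016,0],"turn": [0,0,0]},
    {"travel": [0,-0.032,0],"turn": [0,0,0]},
    {"travel": [0,-0.046,0],"turn": [0,0,0]},
    {"travel": [0,-0.056,0],"turn": [0,0,0]},
    {"travel": [0,-0.058,0],"turn": [0,0,0]}
  ]
}}

```text
time: 18.35
position: [0.4779, 0.0454, 0.0577]
tool_rot: [-0.456, -3.108, 0.0]
ft_force: [0.1, 0.6, 0.6]
grip_width: 0.122
grip_force: 6.0
```

```bash
python3 st.py
```

```text
18.35 tcp board [-68.7 -43.9] z 57.7 tool y/board [0.0015 1.    ] tilt [-0. -0.] F [0.1 0.6 0.6] grip 0.122 6.0
```

>>> {"name": "step_arm", "arguments": {
  "commands": [
    {"travel": [-0.008,-0.001,0],"turn": [0,0,0]},
    {"travel": [-0.024,-0.003,0],"turn": [0,0,0]},
    {"travel": [-0.042,-0.005,0],"turn": [0,0,0]},
    {"travel": [-0.06,-0.007,0],"turn": [0,0,0]},
    {"travel": [-0.08,-0.0085,0],"turn": [0,0,0]}
  ]
}}

```text
time: 18.85
position: [0.5518, 0.0168, 0.0572]
tool_rot: [-0.449, -3.105, -0.0]
ft_force: [-4.2, 1.4, 6.3]
grip_width: 0.117
grip_force: 6.0
```

>>> {"name": "step_arm", "arguments": {
  "commands": [
    {"travel": [-0.02,-0.001,0],"turn": [0,0,0]},
    {"travel": [-0.04,-0.002,0],"turn": [0,0,0]},
    {"travel": [-0.06,-0.0022,0],"turn": [0,0,0]},
    {"travel": [-0.075,-0.0022,0],"turn": [0,0,0]},
    {"travel": [-0.085,-0.0022,0],"turn": [0,0,0]}
  ]
}}

```text
time: 19.35
position: [0.634, -0.0107, 0.0565]
tool_rot: [-0.452, -3.108, 0.002]
ft_force: [-0.2, 0.3, -1.7]
grip_width: 0.116
grip_force: 6.1
```

>>> {"name": "step_arm", "arguments": {
  "commands": [
    {"travel": [0,0,0],"turn": [0,0,0]},
    {"travel": [0,0,0],"turn": [0,0,0]},
    {"travel": [0,0,0],"turn": [0,0,0]}
  ]
}}

```text
time: 19.65
position: [0.6324, -0.0101, 0.0571]
tool_rot: [-0.452, -3.108, -0.0]
ft_force: [-0.4, -0.8, -1.9]
grip_width: 0.119
grip_force: 6.0
```

```bash
python3 st.py
```

```text
19.65 tcp board [ 95.2 -53. ] z 57.1 tool y/board [-8.e-04  1.e+00] tilt [-0.0013  0.0003] F [-0.4 -0.8 -1.9] grip 0.119 6.0
```

>>> {"name": "step_arm", "arguments": {
  "commands": [
    {"travel": [-0.001,0,0],"turn": [0,0,0]},
    {"travel": [-0.001,0,0],"turn": [0,0,0]}
  ]
}}

```text
time: 19.85
position: [0.6341, -0.0105, 0.0578]
tool_rot: [0.452, 3.109, 0.001]
ft_force: [0.5, 0.4, -1.7]
grip_width: 0.12
grip_force: 6.0
```

>>> {"name": "step_arm", "arguments": {
  "commands": [
    {"travel": [0,0,0],"turn": [0,0,0]},
    {"travel": [0,0,0],"turn": [0,0,0]},
    {"travel": [0,0,0],"turn": [0,0,0]}
  ],
  "gripper": 0.3
}}

```text
time: 20.15
position: [0.6345, -0.0108, 0.058]
tool_rot: [0.453, 3.108, 0.0]
ft_force: [0.0, 0.1, -0.2]
grip_width: 0.273
grip_force: 0.0
```

>>> {"name": "step_arm", "arguments": {
  "commands": [
    {"travel": [0,0,-0.01],"turn": [0,0,0]},
    {"travel": [0,0,-0.02],"turn": [0,0,0]},
    {"travel": [0,0,-0.02],"turn": [0,0,0]},
    {"travel": [0,0,-0.02],"turn": [0,0,0]},
    {"travel": [0,0,-0.02],"turn": [0,0,0]}
  ],
  "gripper": 0
}}

```text
time: 20.65
position: [0.6341, -0.0107, 0.0775]
tool_rot: [-0.453, -3.109, -0.0]
ft_force: [0.4, -0.5, 0.1]
grip_width: 0.015
grip_force: 0.0
```

>>> {"name": "step_arm", "arguments": {
  "commands": [
    {"travel": [0,0,0.008],"turn": [0,0,0]},
    {"travel": [0,0,0.012],"turn": [0,0,0]},
    {"travel": [0,0,0.014],"turn": [0,0,0]},
    {"travel": [0,0,0.015],"turn": [0,0,0]},
    {"travel": [0,0,0.015],"turn": [0,0,0]}
  ]
}}

```text
time: 21.15
position: [0.6341, -0.0108, 0.0623]
tool_rot: [-0.453, -3.108, 0.0]
ft_force: [-0.2, -1.0, 0.3]
grip_width: 0.005
grip_force: 0.0
```

>>> {"name": "step_arm", "arguments": {
  "commands": [
    {"travel": [0,0,0.001],"turn": [0,0,0]},
    {"travel": [0,0,0.002],"turn": [0,0,0]},
    {"travel": [0,0,0.002],"turn": [0,0,0]}
  ]
}}

```text
time: 21.45
position: [0.6346, -0.0107, 0.0608]
tool_rot: [0.453, 3.108, 0.0]
ft_force: [0.6, -1.1, 0.7]
grip_width: 0.009
grip_force: 0.0
```

>>> {"name": "step_arm", "arguments": {
  "commands": [
    {"travel": [0,0,0.001],"turn": [0,0,0]},
    {"travel": [0,0,0.002],"turn": [0,0,0]},
    {"travel": [0,0,0.003],"turn": [0,0,0]},
    {"travel": [0,0,0.003],"turn": [0,0,0]}
  ]
}}

```text
time: 21.85
position: [0.6343, -0.0109, 0.0584]
tool_rot: [-0.453, -3.109, -0.001]
ft_force: [-2.5, 0.2, 6.8]
grip_width: 0.004
grip_force: 3.2
```

```bash
python3 st.py
```

```text
21.85 tcp board [ 97.2 -53.2] z 58.4 tool y/board [-2.e-04  1.e+00] tilt [-0.0001  0.0004] F [-2.5  0.2  6.8] grip 0.004 3.2
```

The 42 mm weight touches at the seated height. Next is the 30 mm weight.

>>> {"name": "step_arm", "arguments": {
  "commands": [
    {"travel": [0,0,-0.03],"turn": [0,0,0]},
    {"travel": [0,0,-0.06],"turn": [0,0,0]},
    {"travel": [0.035,-0.009,-0.06],"turn": [0,0,0]},
    {"travel": [0.075,-0.019,-0.06],"turn": [0,0,0]},
    {"travel": [0.115,-0.03,-0.06],"turn": [0,0,0]}
  ],
  "gripper": 0.4
}}

```text
time: 22.35
position: [0.5142, -0.0068, 0.1173]
tool_rot: [0.453, 3.109, -0.0]
ft_force: [0.1, -0.1, 1.3]
grip_width: 0.354
grip_force: 0.0
```

>>> {"name": "step_arm", "arguments": {
  "commands": [
    {"travel": [0.035,-0.008,0],"turn": [0,0,0]},
    {"travel": [0.057,-0.0125,0],"turn": [0,0,0]},
    {"travel": [0.057,-0.0125,0.03],"turn": [0,0,0]},
    {"travel": [0.057,-0.0125,0.05],"turn": [0,0,0]},
    {"travel": [0.057,-0.0125,0.054],"turn": [0,0,0]}
  ]
}}

```text
time: 22.85
position: [0.4553, -0.0026, 0.0617]
tool_rot: [-0.453, -3.105, 0.002]
ft_force: [-0.0, 0.4, -0.1]
grip_width: 0.404
grip_force: 0.0
```

>>> {"name": "step_arm", "arguments": {
  "commands": [
    {"travel": [0,0,0],"turn": [0,0,0]},
    {"travel": [0,0,0.003],"turn": [0,0,0]},
    {"travel": [0,0,0.006],"turn": [0,0,0]},
    {"travel": [0,0,0.006],"turn": [0,0,0]}
  ]
}}

```text
time: 23.25
position: [0.4576, -0.0024, 0.0577]
tool_rot: [0.453, 3.108, 0.0]
ft_force: [0.5, 0.2, -0.4]
grip_width: 0.401
grip_force: 0.0
```

```bash
python3 st.py
```

```text
23.25 tcp board [-74.5 -95.6] z 57.7 tool y/board [-2.e-04  1.e+00] tilt [0.0004 0.0001] F [ 0.5  0.2 -0.4] grip 0.401 0.0
```

>>> {"name": "step_arm", "arguments": {
  "commands": [
    {"travel": [0,0,0],"turn": [0,0,0]},
    {"travel": [0,0,0],"turn": [0,0,0]},
    {"travel": [0,0,0],"turn": [0,0,0]},
    {"travel": [0,0,0],"turn": [0,0,0]},
    {"travel": [0,0,0],"turn": [0,0,0]}
  ],
  "gripper": 0.05,
  "force": 6
}}

```text
time: 23.75
position: [0.4573, -0.0025, 0.0576]
tool_rot: [0.453, 3.109, 0.0]
ft_force: [-0.4, 0.7, 0.1]
grip_width: 0.116
grip_force: 6.0
```

>>> {"name": "step_arm", "arguments": {
  "commands": [
    {"travel": [0,0.008,0],"turn": [0,0,0]},
    {"travel": [0,0.022,0],"turn": [0,0,0]},
    {"travel": [0,0.038,0],"turn": [0,0,0]},
    {"travel": [0,0.054,0],"turn": [0,0,0]},
    {"travel": [0,0.07,0],"turn": [0,0,0]}
  ]
}}

```text
time: 24.25
position: [0.4777, 0.0665, 0.0576]
tool_rot: [0.451, 3.109, -0.0]
ft_force: [-0.3, -1.6, 2.6]
grip_width: 0.118
grip_force: 6.0
```

>>> {"name": "step_arm", "arguments": {
  "commands": [
    {"travel": [0,0.016,0],"turn": [0,0,0]},
    {"travel": [0,0.03,0],"turn": [0,0,0]},
    {"travel": [0,0.04,0],"turn": [0,0,0]},
    {"travel": [0,0.0435,0],"turn": [0,0,0]},
    {"travel": [0,0.0435,0],"turn": [0,0,0]}
  ]
}}

```text
time: 24.75
position: [0.4899, 0.1073, 0.0576]
tool_rot: [0.452, 3.109, 0.002]
ft_force: [-0.4, 1.5, 2.2]
grip_width: 0.121
grip_force: 6.0
```

```bash
python3 st.py
```

```text
24.75 tcp board [-74.9  18.8] z 57.6 tool y/board [-7.e-04  1.e+00] tilt [0.0004 0.001 ] F [-0.4  1.5  2.2] grip 0.121 6.0
```

>>> {"name": "step_arm", "arguments": {
  "commands": [
    {"travel": [-0.008,0,0],"turn": [0,0,0]},
    {"travel": [-0.024,0,0],"turn": [0,0,0]},
    {"travel": [-0.04,0,0],"turn": [0,0,0]},
    {"travel": [-0.056,0,0],"turn": [0,0,0]},
    {"travel": [-0.072,0,0],"turn": [0,0,0]}
  ]
}}

```text
time: 25.25
position: [0.5579, 0.0864, 0.0578]
tool_rot: [-0.453, -3.105, -0.003]
ft_force: [-5.3, 2.1, 7.3]
grip_width: 0.117
grip_force: 8.7
```

>>> {"name": "step_arm", "arguments": {
  "commands": [
    {"travel": [-0.016,0,0],"turn": [0,0,0]},
    {"travel": [-0.032,0,0],"turn": [0,0,0]},
    {"travel": [-0.044,0,0],"turn": [0,0,0]},
    {"travel": [-0.052,0,0],"turn": [0,0,0]},
    {"travel": [-0.052,0,0],"turn": [0,0,0]}
  ]
}}

```text
time: 25.75
position: [0.6092, 0.0702, 0.0574]
tool_rot: [0.455, 3.108, 0.001]
ft_force: [-1.1, 0.5, -0.4]
grip_width: 0.121
grip_force: 6.0
```

>>> {"name": "step_arm", "arguments": {
  "commands": [
    {"travel": [0,0.008,0],"turn": [0,0,0]},
    {"travel": [0,0.022,0],"turn": [0,0,0]},
    {"travel": [0,0.036,0],"turn": [0,0,0]},
    {"travel": [0,0.046,0],"turn": [0,0,0]},
    {"travel": [0,0.049,0],"turn": [0,0,0]}
  ]
}}

```text
time: 26.25
position: [0.6225, 0.121, 0.0574]
tool_rot: [-0.447, -3.109, -0.002]
ft_force: [-0.6, 0.5, -1.1]
grip_width: 0.122
grip_force: 6.0
```

```bash
python3 st.py
```

```text
26.25 tcp board [48.3 69.9] z 57.4 tool y/board [-0.0038  1.    ] tilt [-0.0001  0.001 ] F [-0.6  0.5 -1.1] grip 0.122 6.0
```

>>> {"name": "step_arm", "arguments": {
  "commands": [
    {"travel": [0,0,0.0007],"turn": [0,0,0]},
    {"travel": [0,0,0.0007],"turn": [0,0,0]}
  ]
}}

```text
time: 26.45
position: [0.6226, 0.1181, 0.057]
tool_rot: [0.453, 3.109, 0.0]
ft_force: [-0.1, 0.7, -0.1]
grip_width: 0.12
grip_force: 6.0
```

```bash
python3 st.py; python3 -c "
from br import *
snap('w10');brass('w10',(.04,))"
```

```text
26.45 tcp board [49.1 67.1] z 57.0 tool y/board [-5.e-04  1.e+00] tilt [0.0003 0.0003] F [-0.1  0.7 -0.1] grip 0.12 6.0
w10 26.45 [0.6226 0.1181 0.057 ] 0.011
w10 px 276.1 320.0 axes 40.9 329.1 bbox (122, 297, 345, 41) board [[105.8, 34.4]]
w10 px 354.2 283.0 axes 8.3 49.9 bbox (350, 259, 9, 50) board [[76.5, 87.4]]
w10 px 291.9 283.5 axes 8.0 48.4 bbox (288, 259, 9, 51) board [[76.8, 46.2]]
```

>>> {"name": "step_arm", "arguments": {
  "commands": [
    {"travel": [-0.008,0,0],"turn": [0,0,0]},
    {"travel": [-0.022,0,0],"turn": [0,0,0]},
    {"travel": [-0.036,0,0],"turn": [0,0,0]},
    {"travel": [-0.044,0,0],"turn": [0,0,0]},
    {"travel": [-0.0475,0,0],"turn": [0,0,0]}
  ]
}}

```text
time: 27.0
position: [0.6688, 0.1028, 0.0566]
tool_rot: [0.455, 3.108, -0.002]
ft_force: [1.4, -1.2, -0.7]
grip_width: 0.118
grip_force: 6.0
```

>>> {"name": "step_arm", "arguments": {
  "commands": [
    {"travel": [0,0,0],"turn": [0,0,0]},
    {"travel": [0,0,0],"turn": [0,0,0]},
    {"travel": [0,0,0],"turn": [0,0,0]}
  ]
}}

```text
time: 27.3
position: [0.6676, 0.1047, 0.0568]
tool_rot: [-0.452, -3.108, -0.0]
ft_force: [-0.5, 0.3, -0.5]
grip_width: 0.116
grip_force: 6.0
```

```bash
python3 st.py
```

```text
27.3 tcp board [96.1 67.1] z 56.8 tool y/board [-7.e-04  1.e+00] tilt [-0.0005  0.0003] F [-0.5  0.3 -0.5] grip 0.116 6.0
```

>>> {"name": "step_arm", "arguments": {
  "commands": [
    {"travel": [0,0,0],"turn": [0,0,0]},
    {"travel": [0,0,0],"turn": [0,0,0]},
    {"travel": [0,0,0],"turn": [0,0,0]}
  ],
  "gripper": 0.28
}}

```text
time: 27.6
position: [0.6681, 0.1046, 0.0572]
tool_rot: [0.453, 3.108, 0.001]
ft_force: [-0.4, 0.0, -0.7]
grip_width: 0.266
grip_force: 0.0
```

>>> {"name": "step_arm", "arguments": {
  "commands": [
    {"travel": [0,0,-0.01],"turn": [0,0,0]},
    {"travel": [0,0,-0.02],"turn": [0,0,0]},
    {"travel": [0,0,-0.02],"turn": [0,0,0]},
    {"travel": [0,0,-0.02],"turn": [0,0,0]},
    {"travel": [0,0,-0.02],"turn": [0,0,0]}
  ],
  "gripper": 0
}}

```text
time: 28.1
position: [0.6679, 0.1044, 0.0768]
tool_rot: [-0.453, -3.109, -0.0]
ft_force: [-0.0, -0.7, -0.4]
grip_width: 0.017
grip_force: 0.0
```

>>> {"name": "step_arm", "arguments": {
  "commands": [
    {"travel": [0,0,0.008],"turn": [0,0,0]},
    {"travel": [0,0,0.012],"turn": [0,0,0]},
    {"travel": [0,0,0.014],"turn": [0,0,0]},
    {"travel": [0,0,0.0145],"turn": [0,0,0]},
    {"travel": [0,0,0.0145],"turn": [0,0,0]}
  ]
}}

```text
time: 28.6
position: [0.668, 0.1044, 0.0623]
tool_rot: [-0.453, -3.109, -0.0]
ft_force: [-0.2, 0.3, -1.0]
grip_width: 0.004
grip_force: 0.1
```

>>> {"name": "step_arm", "arguments": {
  "commands": [
    {"travel": [0,0,0.001],"turn": [0,0,0]},
    {"travel": [0,0,0.002],"turn": [0,0,0]},
    {"travel": [0,0,0.002],"turn": [0,0,0]}
  ]
}}

```text
time: 28.9
position: [0.6684, 0.1046, 0.0615]
tool_rot: [0.453, 3.108, 0.001]
ft_force: [-1.8, -0.5, 4.7]
grip_width: 0.011
grip_force: 2.8
```

>>> {"name": "step_arm", "arguments": {
  "commands": [
    {"travel": [0,0,0.001],"turn": [0,0,0]},
    {"travel": [0,0,0.002],"turn": [0,0,0]},
    {"travel": [0,0,0.0025],"turn": [0,0,0]},
    {"travel": [0,0,0.0025],"turn": [0,0,0]}
  ]
}}

```text
time: 29.3
position: [0.6688, 0.1051, 0.0609]
tool_rot: [0.452, 3.108, 0.003]
ft_force: [-5.9, 1.3, 14.5]
grip_width: 0.007
grip_force: 7.1
```

```bash
python3 st.py
```

```text
29.3 tcp board [97.1 67.8] z 60.9 tool y/board [-6.e-04  1.e+00] tilt [0.0016 0.0019] F [-5.9  1.3 14.5] grip 0.007 7.1
```

>>> {"name": "step_arm", "arguments": {
  "commands": [
    {"travel": [0,0,-0.03],"turn": [0,0,0]},
    {"travel": [-0.005,-0.01,-0.07],"turn": [0,0,0]},
    {"travel": [-0.01,-0.023,-0.09],"turn": [0,0,0]},
    {"travel": [-0.01,-0.023,-0.09],"turn": [0,0,0]},
    {"travel": [-0.01,-0.023,-0.09],"turn": [0,0,0]}
  ]
}}

```text
time: 29.8
position: [0.6711, 0.0793, 0.1477]
tool_rot: [0.454, 3.108, 0.001]
ft_force: [0.8, -0.2, -1.1]
grip_width: 0.005
grip_force: 0.0
```

```bash
cat > ed.py <<'E'
from br import *
def ed(n,x,y,r):
    im=cv2.imread(f'pics/{n}raw.png');h=cv2.cvtColor(im,cv2.COLOR_BGR2HSV);st=L(n)
    P=lambda x,y,z:proj('wrist',[*(Rb@[x/1e3,y/1e3]+t),z],st)
    c=P(x,y,.034);print(n,'c',c.round(1),'knob',P(x,y,.044).round(1),'rows near/far .034',P(x-r,y,.034)[1].round(1),P(x+r,y,.034)[1].round(1),'.026',P(x-r,y,.026)[1].round(1),'well near/far',P(x-r-2.75,y,.026)[1].round(1),P(x+r+2.75,y,.026)[1].round(1),'cols',P(x,y-r,.034)[0].round(1),P(x,y+r,.034)[0].round(1),'well cols',P(x,y-r-2.75,.026)[0].round(1),P(x,y+r+2.75,.026)[0].round(1))
    u,v=c.round().astype(int);k=int(r*1.45)
    print('col:',' '.join('%d:%d/%d'%(q,h[q,u,0],h[q,u,2]) for q in range(v-k,v+k)))
    print('row:',' '.join('%d:%d/%d'%(q,h[v-4,q,0],h[v-4,q,2]) for q in range(u-k,u+k)))
E
python3 st.py; python3 -c "
from ed import *
snap('w11');ed('w11',95,67,15);ed('w11',95,118,12);ed('w8',95,10,18)"
```

```text
29.8 tcp board [106.7  43.7] z 147.7 tool y/board [6.e-04 1.e+00] tilt [0.0004 0.0005] F [ 0.8 -0.2 -1.1] grip 0.005 0.0
w11 29.8 [0.6711 0.0793 0.1477] 0.026
w11 c [348.  188.8] knob [348.9 191.5] rows near/far .034 173.1 203.9 .026 171.4 well near/far 168.6 204.1 cols 332.1 363.9 well cols 329.0 365.6
col: 168:14/209 169:13/206 170:14/185 171:17/148 172:18/157 173:18/155 174:18/156 175:18/158 176:18/173 177:19/230 178:19/229 179:19/229 180:19/230 181:19/230 182:19/231 183:19/230 184:19/230 185:19/230 186:19/230 187:18/223 188:18/149 189:18/170 190:18/176 191:19/224 192:19/228 193:19/227 194:19/227 195:18/228 196:18/228 197:19/227 198:18/224 199:18/186 200:18/122 201:18/123 202:18/124 203:18/124 204:17/122 205:14/101 206:14/100 207:14/100 208:14/100 209:14/101
row: 327:13/205 328:14/205 329:13/178 330:13/160 331:14/173 332:16/152 333:18/139 334:18/165 335:18/210 336:18/228 337:18/226 338:18/225 339:18/226 340:19/229 341:19/229 342:19/228 343:19/228 344:18/229 345:19/230 346:18/231 347:19/229 348:19/230 349:19/231 350:19/232 351:19/232 352:19/231 353:18/203 354:18/135 355:18/121 356:
[... 1633 characters left out ...]
71 202:18/171 203:18/172 204:18/172 205:17/166 206:15/136 207:14/131 208:14/133 209:14/134 210:14/134 211:14/134 212:14/133
row: 324:16/245 325:16/245 326:15/243 327:15/241 328:14/226 329:14/167 330:14/187 331:16/199 332:21/245 333:27/255 334:27/255 335:27/255 336:27/255 337:27/255 338:27/255 339:27/255 340:27/255 341:27/255 342:27/255 343:27/255 344:27/255 345:27/255 346:27/255 347:26/255 348:26/255 349:26/254 350:26/254 351:26/254 352:25/254 353:24/254 354:22/249 355:24/253 356:27/255 357:27/255 358:27/255 359:27/255 360:26/255 361:26/255 362:27/255 363:26/255 364:26/255 365:26/255 366:24/253 367:19/235 368:17/172 369:14/125 370:14/131 371:13/136 372:13/136 373:13/136 374:13/135 375:13/136
```

The near wall is still visible (rows 171–176) and the sides look even, so it also leans on the near rim. I'll repeat the forward push.

>>> {"name": "step_arm", "arguments": {
  "commands": [
    {"travel": [0.03,0.012,0],"turn": [0,0,0]},
    {"travel": [0.052,0.023,0.01],"turn": [0,0,0]},
    {"travel": [0.052,0.023,0.05],"turn": [0,0,0]},
    {"travel": [0.052,0.023,0.085],"turn": [0,0,0]},
    {"travel": [0.052,0.023,0.095],"turn": [0,0,0]}
  ]
}}

```text
time: 30.35
position: [0.6231, 0.1171, 0.0469]
tool_rot: [-0.449, -3.1, 0.005]
ft_force: [-1.1, 0.2, -0.4]
grip_width: 0.008
grip_force: 0.0
```

>>> {"name": "step_arm", "arguments": {
  "commands": [
    {"travel": [0,0,0],"turn": [0,0,0]},
    {"travel": [-0.003,0,0.005],"turn": [0,0,0]},
    {"travel": [-0.008,0,0.005],"turn": [0,0,0]},
    {"travel": [-0.012,0,0.005],"turn": [0,0,0]},
    {"travel": [-0.013,0,0.005],"turn": [0,0,0]}
  ]
}}

```text
time: 30.85
position: [0.6418, 0.1122, 0.0491]
tool_rot: [0.454, 3.106, 0.001]
ft_force: [-0.7, -0.3, -0.7]
grip_width: 0.006
grip_force: 0.0
```

>>> {"name": "step_arm", "arguments": {
  "commands": [
    {"travel": [-0.001,0,0],"turn": [0,0,0]},
    {"travel": [-0.002,0,0],"turn": [0,0,0]},
    {"travel": [-0.003,0,0],"turn": [0,0,0]},
    {"travel": [-0.003,0,0],"turn": [0,0,0]}
  ]
}}

```text
time: 31.25
position: [0.6432, 0.1118, 0.0479]
tool_rot: [0.453, 3.109, 0.0]
ft_force: [0.5, -0.2, 0.8]
grip_width: 0.002
grip_force: 0.0
```

>>> {"name": "step_arm", "arguments": {
  "commands": [
    {"travel": [-0.001,0,0],"turn": [0,0,0]},
    {"travel": [-0.002,0,0],"turn": [0,0,0]},
    {"travel": [-0.002,0,0],"turn": [0,0,0]}
  ]
}}

```text
time: 31.55
position: [0.6449, 0.1112, 0.0477]
tool_rot: [-0.453, -3.108, 0.0]
ft_force: [-0.4, -0.7, 0.1]
grip_width: 0.005
grip_force: 0.2
```

```bash
python3 st.py
```

```text
31.55 tcp board [72.5 66.9] z 47.7 tool y/board [-3.e-04  1.e+00] tilt [-0.0003  0.    ] F [-0.4 -0.7  0.1] grip 0.005 0.2
```

>>> {"name": "step_arm", "arguments": {
  "commands": [
    {"travel": [-0.001,0,0],"turn": [0,0,0]},
    {"travel": [-0.0015,0,0],"turn": [0,0,0]},
    {"travel": [-0.0015,0,0],"turn": [0,0,0]}
  ]
}}

```text
time: 31.85
position: [0.6465, 0.1107, 0.0478]
tool_rot: [0.453, 3.109, 0.0]
ft_force: [-0.4, 0.5, -0.4]
grip_width: 0.008
grip_force: 0.2
```

>>> {"name": "step_arm", "arguments": {
  "commands": [
    {"travel": [-0.001,0,0],"turn": [0,0,0]},
    {"travel": [-0.001,0,0],"turn": [0,0,0]},
    {"travel": [-0.001,0,0],"turn": [0,0,0]}
  ]
}}

```text
time: 32.15
position: [0.6474, 0.1105, 0.0479]
tool_rot: [-0.453, -3.109, -0.0]
ft_force: [-0.3, 0.9, 0.2]
grip_width: 0.007
grip_force: 0.3
```

>>> {"name": "step_arm", "arguments": {
  "commands": [
    {"travel": [0.006,0,0],"turn": [0,0,0]},
    {"travel": [0.006,0,-0.02],"turn": [0,0,0]},
    {"travel": [-0.008,0,-0.02],"turn": [0,0,0]},
    {"travel": [-0.02,0,-0.018],"turn": [0,0,0]},
    {"travel": [-0.02,0,-0.016],"turn": [0,0,0]}
  ]
}}

```text
time: 32.65
position: [0.6678, 0.1037, 0.0638]
tool_rot: [0.455, 3.107, -0.001]
ft_force: [-0.4, -0.3, 0.0]
grip_width: 0.005
grip_force: 0.0
```

>>> {"name": "step_arm", "arguments": {
  "commands": [
    {"travel": [0,0,0.001],"turn": [0,0,0]},
    {"travel": [0,0,0.0025],"turn": [0,0,0]},
    {"travel": [0,0,0.004],"turn": [0,0,0]},
    {"travel": [0,0,0.004],"turn": [0,0,0]}
  ]
}}

```text
time: 33.05
position: [0.666, 0.105, 0.0594]
tool_rot: [-0.452, -3.108, 0.0]
ft_force: [-0.5, -0.7, -0.8]
grip_width: 0.006
grip_force: 0.0
```

>>> {"name": "step_arm", "arguments": {
  "commands": [
    {"travel": [0,0,0.001],"turn": [0,0,0]},
    {"travel": [0,0,0.002],"turn": [0,0,0]},
    {"travel": [0,0,0.003],"turn": [0,0,0]},
    {"travel": [0,0,0.003],"turn": [0,0,0]}
  ]
}}

```text
time: 33.45
position: [0.6667, 0.1049, 0.0585]
tool_rot: [0.453, 3.109, 0.001]
ft_force: [-3.5, 0.3, 8.0]
grip_width: 0.004
grip_force: 3.9
```

```bash
python3 st.py
```

```text
33.45 tcp board [95.2 67.1] z 58.5 tool y/board [-3.e-04  1.e+00] tilt [0.0003 0.0008] F [-3.5  0.3  8. ] grip 0.004 3.9
```

Seated at 58.5 mm now. I'll retreat and check everything numerically.

>>> {"name": "step_arm", "arguments": {
  "commands": [
    {"travel": [0,0,-0.04],"turn": [0,0,0]},
    {"travel": [0,0,-0.08],"turn": [0,0,0]},
    {"travel": [-0.006,-0.02,-0.12],"turn": [0,0,0]},
    {"travel": [-0.012,-0.05,-0.147],"turn": [0,0,0]},
    {"travel": [-0.018,-0.08,-0.147],"turn": [0,0,0]}
  ]
}}

```text
time: 33.95
position: [0.6637, 0.0224, 0.2095]
tool_rot: [0.449, 3.1, 0.004]
ft_force: [-0.4, 0.9, -0.2]
grip_width: 0.004
grip_force: 0.0
```

>>> {"name": "step_arm", "arguments": {
  "commands": [
    {"travel": [0,0,0],"turn": [0,0,0]},
    {"travel": [0,0,0],"turn": [0,0,0]},
    {"travel": [0,0,0],"turn": [0,0,0]}
  ]
}}

```text
time: 34.25
position: [0.6607, 0.0247, 0.2031]
tool_rot: [-0.45, -3.108, -0.001]
ft_force: [-1.0, 0.2, -0.3]
grip_width: 0.006
grip_force: 0.0
```

```bash
python3 st.py; python3 - <<'E'
from fit import *
snap('w12')
im=cv2.imread('pics/w12raw.png');h=cv2.cvtColor(im,cv2.COLOR_BGR2HSV);st=L('w12');i3=cv2.imread('pics/w3raw.png')
def P(x,y,z,s=st):return proj('wrist',[*(Rb@[x/1e3,y/1e3]+t),z],s)
for n,y,r in(('24',118,12),('30',67,15),('36',10,18),('42',-53,21)):
    c=P(95,y,.034);u,v=c.round().astype(int)
    R=range(v-int(1.3*r),v+int(1.3*r))
    print(n,'pred rows %.1f %.1f'%(P(95-r,y,.034)[1],P(95+r,y,.034)[1]),' '.join('%d:%d/%d'%(q,h[q,u,0],h[q,u,2]) for q in list(R)[:8]+list(R)[-9:]))
# stopper/jar: dark blob centroid, now vs w3, on cap planes
for n,x,y,z,r in(('stopper',1,-106.5,.054,24),('jar',4,70.5,.074,24)):
    for nm,I,s in(('w3',i3,w3),('w12',im,st)):
        u,v=P(x,y,z,s).round().astype(int);y0=max(v-r,0)
        m=(I[y0:v+r,u-r:u+r].max(2)<60).astype(np.uint8);k,lab,S,C=cv2.connectedComponentsWithStats(m)
        j=1+S[1:,4].argmax();print(n,nm,S[j,4],tb(on('wrist',C[j]+(u-r,y0),z,s)))
E
```

```text
34.25 tcp board [112.4 -11.5] z 203.1 tool y/board [-0.0019  1.    ] tilt [-0.0011  0.0011] F [-1.   0.2 -0.3] grip 0.006 0.0
w12 34.25 [0.6607 0.0247 0.2031] 0.01
24 pred rows 161.2 182.3 157:13/213 158:14/212 159:13/197 160:13/147 161:14/119 162:16/149 163:18/165 164:18/126 178:18/124 179:18/125 180:17/125 181:18/124 182:18/121 183:15/106 184:14/105 185:14/116 186:14/163
30 pred rows 158.4 184.7 153:13/106 154:14/105 155:14/103 156:14/99 157:13/88 158:14/101 159:14/102 160:18/101 182:18/129 183:18/129 184:17/130 185:18/129 186:18/127 187:14/102 188:14/100 189:14/100 190:14/101
36 pred rows 155.6 187.2 149:13/218 150:14/222 151:14/221 152:14/215 153:14/208 154:14/157 155:14/165 156:18/142 186:20/240 187:19/236 188:16/198 189:14/188 190:14/196 191:14/199 192:14/200 193:13/195 194:13/156
42 pred rows 152.7 189.6 145:14/207 146:14/211 147:14/211 148:14/214 149:14/205 150:13/160 151:14/163 152:18/154 190:13/162 191:13/187 192:14/201 193:14/195 194:14/193 195:14/192 196:13/197 197:14/198 198:14/200
stopper w3 895 [   2.8 -101.5]
stopper w12 907 [   2.9 -101.7]
jar w3 1118 [ 5.7 70.3]
jar w12 1112 [ 5.9 70.1]
```

```bash
python3 -c "
from bench import ctrl
print(ctrl.close_job())"
```

```text
the job is handed in; nothing more can be done
None
```

I slid the 30, 36 and 42 mm weights into their own wells and handed the job in at about 34 s; fingertip contact put all three at seated height, and the final picture shows the stopper and jar unmoved.

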